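# Rack the slitter blade and lock it in

### The arm

A 6-joint arm with a two-finger parallel gripper is mounted at the origin on the work surface. World frame = base frame: x ahead of the robot, y to its left, z up, the work surface at z = 0. Lengths are in m, angles in rad, forces in N, time in s.
With the tool pointing down it reaches from about 0.3 to 0.875 m from the base axis. Payload 4.2 kg.
Tool frame: the origin (TCP) lies at the centre of the arm's flange, where the gripper is bolted on; the fingertips stand 173 mm ahead of it and the grasp point (between the pads) lies 155 mm ahead of it; z points along the fingers, y is the line along which they close (so a half turn about z gives the same grasp; the last joint's range is limited). The gripper opens to 85 mm and grips with 20 to 120 N. Pads are 22 mm wide; open, the fingers measure 114 mm over their backs; the gripper's body (76 mm by 85 mm) begins 54 mm behind the grasp point. The pads swing forward as they close: fully open they stand 13 mm farther back than shut.
Start: joints at [-1.367, 0.32, 1.565, -0, 1.257, -0.02], TCP at [0.128, -0.561, 0.405] pointing down, gripper open.
Joint ranges: [-3.11, 3.11], [-0.84, 2.01], [0.21, 2.61], [-1.34, 4.49], [0.05, 2.63], [-2.56, 2.56]. Speed limits (rad/s): [2.57, 2.57, 3.14, 3.14, 3.14, 3.14].

### API

Orientations are given as [roll, pitch, yaw] about the fixed x, y, z axes, in that order (R = Rz(yaw) Ry(pitch) Rx(roll)).
In Python, from workcell import * gives the robot as it stands.
- The arm moves only by the shell command python3 -m handwheel 'ROWS' [FORCE]. ROWS is JSON, a list of rows, each a list of 3 entries, a list of its own where there are three numbers: the shift along the tool's x, y, z in mm, then the turn, a rotation vector about the tool's x, y, z in rad, then the opening, from 0 (shut) to 1 (fully open). In form: [[[x, y, z], [ax, ay, az], hand], ...]. A call has 1 to 12 rows; each row is the pose to reach, as a shift and turn from the pose commanded when the call began, along the tool's axes at that moment; what a row does not reach only later rows make up. A row lasts 1/12 s, in which the tool goes at most 41.7 mm and 7.16 degrees, less where a joint would pass 70% of its speed; a pose out of reach is approached as far as the arm can. A call with a gripper value outside its range is refused whole. The fingers move at their own pace and stop on an object; FORCE is the grip in N (left out, the last holds). Time passes only in rows, so rows that repeat a pose let the fingers close. It gives the time, the measured TCP pose, the force, the opening and the grip force at its end, in the units of the state.
- observe(): the state, without advancing time (a new reading comes with each control period).
- camera(name): name is "scene" or "top" or "wrist"; returns (picture, depth): 384x512x3 uint8, red, green, blue; 384x512 float32, m along the optical axis (not along the pixel's ray), 0 where there is no reading.
- camera_params(name): a dict with "camera_matrix" (3x3 intrinsics, pixels), "T" (4x4, takes a point from camera to world coordinates). Camera axes: x right, y down, z forward; pixel columns grow to the right and rows downward; lengths in m; the calibration is good to about 2 mm. The wrist camera is an equidistant fisheye: a pixel r from the principal point sees the ray r / f radians off the axis. A picture is of the moment at which its call begins: read the wrist's pose just before it. camera_params takes no time and is no camera call; for the wrist camera it gives the pose at the moment of the call.
- close_job(): hands the job in; it is judged then, once.
The state is a dict: "time": time; "qpos": joint angles; "joint_velocities": joint speeds; "effort": joint torques, N m; "tool_pos": TCP position; "orientation": TCP orientation; "ft_force": force on the tool from outside, world axes, zero at the start; "moment": the same for the moment, N m; "width": finger opening in m; "grip_force": force on a finger pad.
Only numpy, scipy, OpenCV 4.12 (cv2) and the standard library are available. Lean on these libraries where they do the work, as an engineer would, in place of code of your own. Each camera call takes 0.05 s, during which the arm holds its last target. There are 200 camera calls.

### The job

Take the orange guarded slitter blade from its leaning stand and stand it upright in the empty slot of the blade rack (the one with the orange strip), lowering it in rather than dropping it, and let go. Then fetch the red key, press it into the sloped keyhole while turning it until it drops in, and turn it clockwise as far as it goes, so that the red bar swings over the blades. Then let go, leave the key in the lock and do not disturb the other things.

Things in the scene. Friction and masses are not known exactly. Their poses are not given: they have to be found in the camera images.
- blade_center (a point): Centre of the orange guarded slitter blade: a disc 90 mm across, 10 mm thick, about 120 g; z is the disc's axis. At the start it leans 35 degrees from vertical on the stand, upper edge towards the robot, its upper half free. Pinch it across its thickness at the upper rim, tool along its slope, and draw it out up the slope.
- stand: Fixed grey leaning stand; origin on the table, base about 100 x 90 mm, 8 mm high. Two 10 mm wide rails under the disc lean towards its -x side, end 12 mm up-slope of the disc's centre and leave 42 mm open between them, so a finger fits behind the disc. The disc's rim sits on two rods at the foot of the rails.
- slot (a point): Centre of the rack's empty slot (orange strip), 12 mm above the table. x runs along the slot, in the plane of the disc once racked; y is the racked disc's axis. The slot is 15 mm wide between tines that stand 34 mm either way along x and reach 73 mm above the table. Racked, the disc's centre is 61 mm above the table. Slots are 46 mm apart; the other two hold blades.
- blade_b (a point): Centre of the blue blade (same size) standing in another slot of the rack; leave it.
- blade_c (a point): Centre of the green blade (same size) standing in another slot of the rack; leave it.
- key_grip (a point): Centre of the key's red flat bow: 36 mm wide (x), 12 mm thick (y: pinch here), 34 mm high (z, pointing from tip to bow). Below it a shank 14 mm thick, then the steel blade, 20 mm wide along x, 6 mm along y, 16 mm long; the tip is 54 mm below this point. The blade is alike after half a turn. 70 g. Starts upright in the holder, this point 62 mm above the table, yaw within 0.8 rad.
- holder: Wooden key holder, fixed block 56 x 56 x 36 mm, origin on the table under its centre. The key stands in its well, 23 mm square and 28 mm deep.
- keyhole (a point): Centre of the keyhole's mouth on the grey lock box, on the robot's side of the rack, 68 mm above the table. z points out of it, 30 degrees off vertical, towards the robot; x is the slot's nominal length and turns with the lock. The slot, 22.5 x 8.2 mm 14 mm deep, is in a brass insert with play: it may stand up to 0.25 rad either way from x. With the key in, its grip centre is 40 mm out.
- lock (a joint): Turn of the lock, rad: 0 open (at the start), 0.85 = stop, locked; grows clockwise as seen facing the keyhole. Takes about 0.15 N m, stays as left. The insert turns stiffly and may be dragged to the end of its play by a key pressed on it (5 to 10 N will do). The key turns the insert through its play (up to 0.5 rad) before the lock follows; the red bar turns with the lock.
- tape_c (a point): Roll of brown tape lying on the table, 96 mm across, 48 mm high; its centre. A bystander.
- spray_c (a point): White bottle, 60 mm across, 150 mm high; half-way up. A bystander.
- jar_c (a point): Grey jar, 64 mm across, 70 mm high; half-way up. A bystander.
- driver: Screwdriver lying on the table. A bystander.
- carton_c (a point): Small closed carton 90 x 70 x 50 mm; its centre. A bystander.

How it is judged:
On the way, in this order (a step that is already met when the one before it is completed fails the run):
1. the orange blade stands upright in the marked slot and has been let go (horizontal distance between blade_center and slot below 0.012 m and height (world z) of blade_center below 0.067 m and angle between blade_center's own z axis and vertical between 1.4 and 1.74 rad and contact force between blade and the fingers below 0.05 N), for 0.3 s.
2. the key has dropped into the keyhole (z of key_grip in the frame of keyhole below 0.046 m and x of key_grip in the frame of keyhole between -0.015 and 0.015 m and y of key_grip in the frame of keyhole between -0.015 and 0.015 m), for 0.1 s.
3. the key has turned the lock to its stop (all of step 2 and value of joint lock above 0.77 rad), for 0.1 s.
At the end, for the whole second after the job is handed in: Orange blade upright (within 10 deg) and down (centre below 67 mm) within 12 mm of the marked slot's centre; key in the keyhole (grip centre under 46 mm out, 15 mm off axis); lock past 0.77 rad; blade and key at rest; blue and green blades within 15 mm of their places (all of step 3 and horizontal distance between blade_center and slot below 0.012 m and height (world z) of blade_center below 0.067 m and angle between blade_center's own z axis and vertical between 1.4 and 1.74 rad and linear speed of each of blade, key below 0.02 m/s and distance of each of blade_b, blade_c from where it was at the start of the episode below 0.015 m); the robot touches nothing.
It fails at once if the orange blade is dropped: falls at more than 0.6 m/s out of the fingers (linear speed of blade above 0.6 m/s and contact force between blade and the fingers below 0.05 N).
It fails at once if a blade already in the rack is moved more than 25 mm (distance of any of blade_b, blade_c from where it was at the start of the episode above 0.025 m).
It fails at once if a bystander is moved more than 30 mm (distance of any of tape_c, spray_c, jar_c, driver, carton_c from where it was at the start of the episode above 0.03 m).
It also fails if it takes over 70 s, if anything falls off the work surface, if the arm or the gripper's body presses on something with over 40 N, if the wrist force passes 120 N, or if a joint passes its speed limit or range.

## Working session

There is one attempt and no reset: what is moved stays moved. The work goes in short steps, Python scripts to look and compute and a shell command to move; the robot and the scene stay as the last step left them, time stands still between calls to the robot, and variables do not carry over. Pictures are saved under pics/ and viewed, at most 10 in all, crops included, and the job is handed in when it is done.

```bash
mkdir -p pics; ls
python3 - <<'E'
from workcell import *
import cv2,numpy as np
for n in ("scene","top"):
    p,d=camera(n); cv2.imwrite(f"pics/{n}0.png",p[:,:,::-1]); np.savez(f"{n}0.npz",p=p,d=d,**camera_params(n))
    c=camera_params(n); print(n,c["camera_matrix"],c["T"])
o=observe();print(o)
E
```

```text
pics
scene [[411.19562101   0.         251.60454376]
 [  0.         411.19562101 191.2559068 ]
 [  0.           0.           1.        ]] [[-0.7681345   0.3901015  -0.50773045  1.16128908]
 [ 0.64003242  0.49023159 -0.5916346   0.6830442 ]
 [ 0.01810796 -0.77941889 -0.6262414   0.81953982]
 [ 0.          0.          0.          1.        ]]
top [[448.42776556   0.         258.50197297]
 [  0.         448.42776556 192.87124158]
 [  0.           0.           1.        ]] [[ 0.01689911 -0.99067998  0.13515769  0.36401641]
 [-0.99961936 -0.01968826 -0.01932624  0.00330902]
 [ 0.02180714 -0.13477964 -0.9906356   1.44481782]
 [ 0.          0.          0.          1.        ]]
{'time': 0.1, 'qpos': array([-1.36700542e+00,  3.20249143e-01,  1.56555107e+00, -2.14121694e-05,
        1.25738881e+00, -1.99924500e-02]), 'joint_velocities': array([-0.00083071, -0.00132553, -0.00444759,  0.00115549, -0.00050568,
        0.00032994]), 'effort': array([ 7.66114517e-04, -4.16409588e+01, -2.34704232e+01, -6.96611664e-05,
        4.86448553e-03,  5.08771905e-06]), 'tool_pos': array([ 0.12757753, -0.56052293,  0.40395626]), 'orientation': array([-3.13999619e+00, -1.15587250e-05,  2.23789964e-01]), 'ft_force': array([-0.24847889,  0.17092222, -0.00553083]), 'moment': array([ 0.00508156, -0.05586481, -0.02682174]), 'grip_force': 0.0, 'width': 0.08559030014931487}
```

View pics/scene0.png

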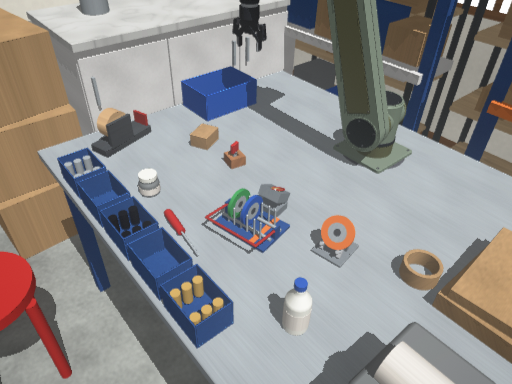

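View pics/top0.png

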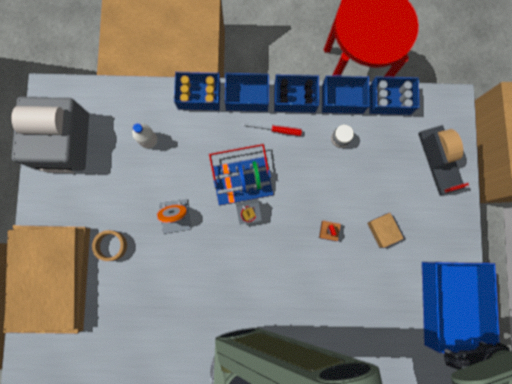

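The scene view shows the orange blade at (338,232), the rack at (250,215), the lock at (274,195) and the key at (235,152). In the top view these are the blade at (172,212), the orange strip at (228,182), the lock at (249,212) and the key at (331,231).

```bash
cat > h.py <<'E'
import numpy as np,cv2
def load(n):
    z=np.load(n); return z["p"],z["d"],z["camera_matrix"],z["T"]
def cloud(p,d,K,T):
    v,u=np.indices(d.shape)
    c=np.stack([(u-K[0,2])/K[0,0]*d,(v-K[1,2])/K[1,1]*d,d],-1)
    return c@T[:3,:3].T+T[:3,3]
def hsv(p): return cv2.cvtColor(p,cv2.COLOR_RGB2HSV)
def ray_z(K,T,u,v,z):
    r=T[:3,:3]@np.array([(u-K[0,2])/K[0,0],(v-K[1,2])/K[1,1],1]); return T[:3,3]+r*(z-T[2,3])/r[2]
E
python3 - <<'E'
from h import *
np.set_printoptions(precision=4,suppress=True)
boxes={"scene":{"disc":(300,200,375,270),"rack":(200,180,295,250),"key":(220,138,250,170)},"top":{"disc":(150,195,195,235),"rack":(205,140,280,230),"key":(315,215,350,245)}}
for n in boxes:
    p,d,K,T=load(n+"0.npz"); C=cloud(p,d,K,T); H=hsv(p)
    h,s,v=H[...,0],H[...,1],H[...,2]
    M={"orange":(h>5)&(h<16)&(s>190)&(v>120),"red":((h<4)|(h>175))&(s>150)&(v>90),"blue":(h>105)&(h<125)&(s>150),"green":(h>50)&(h<80)&(s>120),"brass":(h>16)&(h<32)&(s>80)}
    for b,(x0,y0,x1,y1) in boxes[n].items():
        for m in M:
            w=np.zeros(d.shape,bool);w[y0:y1,x0:x1]=1
            w&=M[m]&(d>0); 
            if w.sum()<5: continue
            P=C[w]; print(n,b,m,w.sum(),"med",np.median(P,0),"p5",np.percentile(P,5,0),"p95",np.percentile(P,95,0))
            if b=="disc" and m=="orange":
                c=P.mean(0);U=np.linalg.svd(P-c)[2];print("   normal",U[2],U[0])
    q=[p[y0:y1,x0:x1] for (x0,y0,x1,y1) in boxes[n].values()]
    q=[cv2.resize(i,None,fx=380/i.shape[0]/1.45,fy=380/i.shape[0]/1.45,interpolation=cv2.INTER_CUBIC) for i in q]
    cv2.imwrite(f"pics/crop_{n}.png",np.hstack([i[:262] for i in q])[:,:800,::-1])
a=cv2.imread("pics/crop_scene.png");b=cv2.imread("pics/crop_top.png");W=max(a.shape[1],b.shape[1])
pad=lambda i:cv2.copyMakeBorder(i,0,0,0,W-i.shape[1],cv2.BORDER_CONSTANT)
cv2.imwrite("pics/crop.png",np.vstack([pad(a),pad(b)]))
E
```

```text
scene rack red 169 med [0.6794 0.0735 0.0528] p5 [ 0.6074 -0.0471  0.0451] p95 [0.7062 0.1328 0.0558]
scene rack blue 212 med [0.6107 0.035  0.0868] p5 [0.5682 0.027  0.0263] p95 [0.6406 0.0422 0.1043]
scene rack green 175 med [ 0.6245 -0.0097  0.0897] p5 [ 0.5771 -0.0181  0.0547] p95 [ 0.6492 -0.0025  0.1047]
scene key red 48 med [ 0.4451 -0.2452  0.0729] p5 [ 0.4308 -0.2517  0.0555] p95 [ 0.4572 -0.2397  0.0797]
top disc orange 204 med [0.4732 0.2339 0.0927] p5 [0.4597 0.2041 0.0473] p95 [0.5081 0.2776 0.1071]
   normal [-0.7941 -0.1467 -0.5898] [ 0.4357 -0.814  -0.3841]
top rack orange 100 med [0.5877 0.0743 0.0145] p5 [0.5342 0.0603 0.0096] p95 [0.6444 0.0886 0.019 ]
top rack red 78 med [0.6574 0.0275 0.0524] p5 [ 0.5841 -0.0495  0.0444] p95 [0.7026 0.1307 0.0646]
top rack blue 1078 med [0.5901 0.0245 0.0136] p5 [ 0.538  -0.052   0.0087] p95 [0.659  0.1066 0.0985]
top rack green 109 med [ 0.602  -0.017   0.0999] p5 [ 0.5704 -0.0248  0.0355] p95 [ 0.6406 -0.005   0.1093]
top rack brass 116 med [0.4879 0.0075 0.0672] p5 [ 0.4733 -0.0078  0.0535] p95 [0.5029 0.0208 0.0784]
top key orange 8 med [ 0.4558 -0.2507  0.0759] p5 [ 0.4262 -0.2612  0.0335] p95 [ 0.4588 -0.2421  0.0814]
top key red 45 med [ 0.4404 -0.2489  0.0802] p5 [ 0.4284 -0.2572  0.0636] p95 [ 0.4525 -0.2429  0.0851]
```

View pics/crop.png

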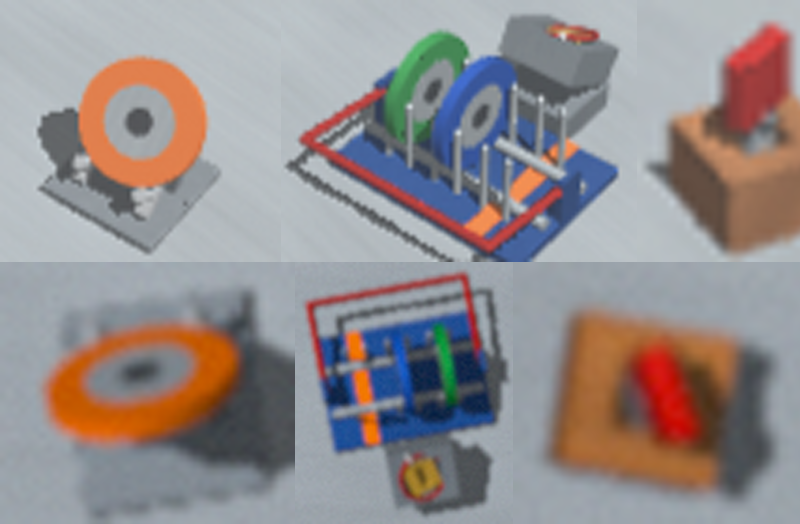

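The crops show the orange ring whole in the scene view and the strip in the rack's +y slot. Beyond the rack is the red bar frame. The keyhole's brass disc faces the robot, and the red bow stands skewed in its holder.

Run:
```python
from h import *
np.set_printoptions(precision=4,suppress=True)
def comp(m,box):
    w=np.zeros(m.shape,np.uint8);x0,y0,x1,y1=box;w[y0:y1,x0:x1]=m[y0:y1,x0:x1];return w
for n,bd,br,bk in (("scene",(300,200,375,270),(255,200,295,245),(220,138,250,170)),("top",(150,195,195,235),(205,140,240,215),(315,215,350,245))):
    p,d,K,T=load(n+"0.npz"); C=cloud(p,d,K,T); H=hsv(p);h,s,v=[H[...,i].astype(int) for i in range(3)]
    org=(h>4)&(h<18)&(s>130)&(v>120)
    w=comp(org,bd); ct=max(cv2.findContours(w,0,1)[0],key=cv2.contourArea); e=cv2.fitEllipse(ct)
    hull=np.zeros_like(w);cv2.fillConvexPoly(hull,cv2.convexHull(ct),1); hull=cv2.erode(hull,np.ones((3,3)))
    P=C[(hull>0)&(d>0)]; c=np.median(P,0)
    if n=="scene":
        for _ in range(4):
            U=np.linalg.svd(P-P.mean(0),full_matrices=False)[2]; nn=U[2]; r=(P-P.mean(0))@nn; P=P[abs(r)<max(.003,2*r.std())]
        nn*=np.sign(nn[2]); print("disc n",nn,"tilt",np.degrees(np.arccos(nn[2])),"std",r.std(),"yaw",np.arctan2(nn[1],nn[0]))
        r=T[:3,:3]@np.array([(e[0][0]-K[0,2])/K[0,0],(e[0][1]-K[1,2])/K[1,1],1]);f=T[:3,3]+r*(((P.mean(0)-T[:3,3])@nn)/(r@nn))
        print("ellipse",e,"face centre",f,"disc centre",f-nn*.005,"planemean",P.mean(0))
    w=comp(org,br); pts=np.argwhere(w)[:,::-1].astype(np.float32)
    G=np.array([ray_z(K,T,a,b,.012)[:2] for a,b in pts]).astype(np.float32)
    R=cv2.minAreaRect((G*1000).astype(np.float32)); dirn=np.linalg.svd(G-G.mean(0))[2][0]
    print(n,"strip",R,dirn,"yaw",np.arctan2(dirn[1],dirn[0]),G.mean(0), "depthz",np.median(C[(w>0)&(d>0)],0))
    red=((h<5)|(h>174))&(s>150)&(v>90); w=comp(red,bk); P=C[(w>0)&(d>0)]
    P=P[(P[:,2]>.05)&(P[:,2]<.09)]
    top=P[P[:,2]>.074]; u=np.linalg.svd(top[:,:2]-top[:,:2].mean(0))[2][0]
    print(n,"key",P.mean(0),"top",top.mean(0),len(top),"yaw",np.arctan2(u[1],u[0]),np.ptp(top@np.r_[u,0]))
    for nm,m,bx in (("blue",(h>105)&(h<125)&(s>150),(205,140,290,250)),("green",(h>50)&(h<80)&(s>120),(205,140,290,250))):
        w=comp(m,bx); P=C[(w>0)&(d>0)];P=P[P[:,2]>.085]; u=np.linalg.svd(P[:,:2]-P[:,:2].mean(0))[2][0];print(n,nm,P.mean(0),"yaw",np.arctan2(u[1],u[0]),len(P))
    br=comp((h>16)&(h<32)&(s>80)&(v>60),(240,195,262,225) if n=="top" else (262,180,290,200)); P=C[(br>0)&(d>0)]
    if len(P)>5: U=np.linalg.svd(P-P.mean(0))[2];print(n,"brass",P.mean(0),np.ptp(P,0),U[2],len(P))
    if n=="top":
        g=comp((s<60)&(v<190)&(C[...,2]>.055)&(C[...,2]<.095),(235,195,265,230))
        P=C[g>0];print("lockbox top",P.mean(0),np.linalg.svd(P-P.mean(0))[2][2],len(P))
```

```text
disc n [0.8081 0.1365 0.573 ] tilt 55.043104476734214 std 0.001519710306650713 yaw 0.16729491002121288
ellipse ((337.5470886230469, 232.29110717773438), (32.92300033569336, 33.493019104003906), 161.8785400390625) face centre [0.4876 0.2453 0.0699] disc centre [0.4835 0.2446 0.0671] planemean [0.4878 0.2449 0.0697]
scene strip ((582.4017333984375, 72.87197875976562), (110.73652648925781, 14.05053424835205), 12.392838478088379) [0.9724 0.2331] yaw 0.23529525 [0.585  0.0734] depthz [0.5829 0.0736 0.0125]
scene key [ 0.4445 -0.2453  0.0701] top [ 0.445  -0.2471  0.0784] 21 yaw 0.28646626587367724 0.030240132889561844
scene blue [0.6064 0.0336 0.0964] yaw 0.16169197846939196 112
scene green [ 0.616  -0.0114  0.0963] yaw 0.16666769154597746 109
top strip ((589.8590698242188, 75.51959228515625), (127.00421142578125, 17.07201385498047), 11.614998817443848) [-0.9775 -0.2111] yaw -2.928895 [0.5913 0.0751] depthz [0.5923 0.0746 0.0148]
top key [ 0.441  -0.2494  0.0778] top [ 0.4411 -0.2504  0.081 ] 39 yaw -2.8103217260672433 0.02959666468284672
top blue [0.599  0.0296 0.1003] yaw -2.9209319395282667 84
top green [ 0.607  -0.0152  0.101 ] yaw -2.928756285585592 82
top brass [0.4878 0.0068 0.0664] [0.0364 0.034  0.0392] [-0.5098 -0.4228  0.7492] 116
lockbox top [0.5027 0.0073 0.0724] [ 0.2924  0.0574 -0.9546] 272
```

```bash
cat >> h.py <<'E'
from scipy.spatial.transform import Rotation as Ro
def goto(pos,R,o=None):
    "shift (mm) and rotvec in tool axes from the measured pose to the target"
    if o is None:
        from workcell import observe; o=observe()
    A=Ro.from_euler("xyz",o["orientation"]).as_matrix()
    s=A.T@(np.asarray(pos)-o["tool_pos"])*1000; w=Ro.from_matrix(A.T@R).as_rotvec()
    print("shift",np.round(s,1),"turn",np.round(w,3),"rows>=%.1f"%max(np.linalg.norm(s)/41.7,np.degrees(np.linalg.norm(w))/7.16))
def frame(y,z):
    z=np.array(z,float);z/=np.linalg.norm(z);y=np.array(y,float);y-=z*(y@z);y/=np.linalg.norm(y);return np.c_[np.cross(y,z),y,z]
def down(az): return frame([np.cos(az),np.sin(az),0],[0,0,-1])   # az: azimuth of tool y
E
python3 - <<'E'
from h import *
from workcell import *
np.set_printoptions(precision=4,suppress=True)
o=observe();c=camera_params("wrist");A=np.eye(4);A[:3,:3]=Ro.from_euler("xyz",o["orientation"]).as_matrix();A[:3,3]=o["tool_pos"]
print(c["camera_matrix"]);print(np.linalg.inv(A)@c["T"])
goto([.42,-.0,.42],down(.05))
E
```

```text
[[297.3186   0.     252.3675]
 [  0.     297.3186 186.5867]
 [  0.       0.       1.    ]]
[[ 0.0015 -0.9619 -0.2734  0.0697]
 [ 1.      0.0014  0.0008 -0.0002]
 [-0.0004 -0.2734  0.9619  0.0306]
 [ 0.      0.      0.      1.    ]]
shift [ 409.5 -481.7  -15.3] turn [-0.001 -0.001 -1.397] rows>=15.2
```

```bash
python3 -m handwheel '[[[410,-480,-15],[0,0,-1.4],1],[[410,-480,-15],[0,0,-1.4],1],[[410,-480,-15],[0,0,-1.4],1],[[410,-480,-15],[0,0,-1.4],1],[[410,-480,-15],[0,0,-1.4],1],[[410,-480,-15],[0,0,-1.4],1],[[410,-480,-15],[0,0,-1.4],1],[[410,-480,-15],[0,0,-1.4],1],[[410,-480,-15],[0,0,-1.4],1],[[410,-480,-15],[0,0,-1.4],1],[[410,-480,-15],[0,0,-1.4],1],[[410,-480,-15],[0,0,-1.4],1]]'
python3 - <<'E'
from h import *
from workcell import *
goto([.42,-.0,.42],down(.05)); print(observe()["qpos"],observe()["tool_pos"],observe()["ft_force"])
E
```

```text
time: 1.1
tool_pos: [0.3599, -0.116, 0.4166]
orientation: [3.141, 0.0, 1.628]
ft_force: [0.9, -1.4, 0.5]
width: 0.0852
grip_force: 0.0
shift [112.3  66.6  -3.4] turn [0.    0.    0.007] rows>=3.1
[-3.42019018e-01 -5.80256567e-03  1.93683787e+00 -1.59109037e-04
  1.21024184e+00 -3.99297954e-01] [ 0.35992062 -0.11595126  0.41661595] [ 0.9020575  -1.35615525  0.45723111]
```

```bash
python3 -m handwheel '[[[146,110,-3],[0,0,0],1],[[146,110,-3],[0,0,0],1],[[146,110,-3],[0,0,0],1],[[146,110,-3],[0,0,0],1],[[146,110,-3],[0,0,0],1],[[146,110,-3],[0,0,0],1],[[146,110,-3],[0,0,0],1]]'
python3 - <<'E'
from h import *
from workcell import *
c=camera_params("wrist");p,d=camera("wrist");np.savez("w1.npz",p=p,d=d,**c);cv2.imwrite("pics/w1.png",cv2.resize(p,None,fx=1.5,fy=1.5)[:,:,::-1])
E
```

```text
time: 1.68
tool_pos: [0.4619, 0.0341, 0.4189]
orientation: [-3.14, 0.001, 1.626]
ft_force: [0.2, -0.5, 1.0]
width: 0.0852
grip_force: 0.0
```

View pics/w1.png

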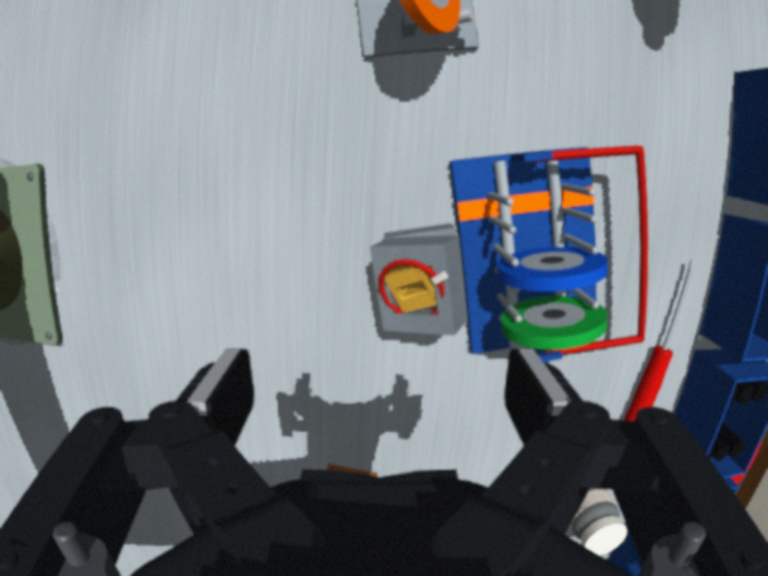

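The wrist view (at 1.5x) shows the strip from (458,210) to (595,200), the blue blade at (552,265), the green one at (553,320) and the brass insert at (410,288).

```bash
cat >> h.py <<'E'
def fray(K,T,uv):
    uv=np.atleast_2d(uv).astype(float); q=(uv-K[:2,2])/K[0,0]; t=np.linalg.norm(q,axis=1)+1e-9
    return np.c_[q*(np.sin(t)/t)[:,None],np.cos(t)]   # camera axes, unit
def fz(K,T,uv,z):
    r=fray(K,T,uv)@T[:3,:3].T; return T[:3,3]+r*((z-T[2,3])/r[:,2])[:,None]
def fcloud(d,K,T):
    v,u=np.indices(d.shape); r=fray(K,T,np.c_[u.ravel(),v.ravel()]); return ((r/r[:,2:]*d.ravel()[:,None])@T[:3,:3].T+T[:3,3]).reshape(*d.shape,3)
E
python3 - <<'E'
from h import *
np.set_printoptions(precision=4,suppress=True)
p,d,K,T=load("w1.npz");C=fcloud(d,K,T);H=hsv(p);h,s,v=[H[...,i].astype(int) for i in range(3)]
def box(m,x0,y0,x1,y1):
    w=np.zeros(m.shape,bool);w[y0:y1,x0:x1]=m[y0:y1,x0:x1];return w
w=box((h>4)&(h<18)&(s>150),295,115,405,155)
P=C[w];P=P[P[:,2]<.02];print("strip",P.mean(0));
uv=np.argwhere(w)[:,::-1];G=fz(K,T,uv,.012)[:,:2]*1000
r=cv2.minAreaRect(G.astype(np.float32));u=np.linalg.svd(G-G.mean(0),full_matrices=False)[2][0];print(r,G.mean(0),np.arctan2(*(u*np.sign(u[0]))[::-1]))
for nm,m in(("blue",(h>105)&(h<125)&(s>150)),("green",(h>50)&(h<80)&(s>120))):
    P=C[box(m,320,150,415,245)];Q=P[(P[:,2]>.095)];u=np.linalg.svd(Q[:,:2]-Q[:,:2].mean(0))[2][0];print(nm,Q.mean(0),np.arctan2(*(u*np.sign(u[0]))[::-1]),len(Q))
w=box((h>14)&(h<34)&(s>90),245,165,300,215);P=C[w];U=np.linalg.svd(P-P.mean(0))[2];print("brass",P.mean(0),U[2],len(P))
W=box((s<60)&(C[...,2]>.055)&(C[...,2]<.1),245,145,315,230);Q=C[W];U=np.linalg.svd(Q-Q.mean(0))[2];print("box",Q.mean(0),U[2],len(Q))
cv2.imwrite("pics/k1.png",cv2.resize(p[165:215,240:310],None,fx=9,fy=9,interpolation=cv2.INTER_CUBIC)[:,:,::-1])
E
```

```text
strip [0.5821 0.0724 0.0137]
((590.5099487304688, 74.40003967285156), (128.11654663085938, 16.145599365234375), 12.04615306854248) [583.0488  72.4356] 0.19577197330935267
blue [0.5934 0.0319 0.1084] -0.3020124796465231 545
green [ 0.6031 -0.0114  0.1081] -0.5220627487486109 490
brass [0.4873 0.0073 0.0678] [-0.5675 -0.7793  0.2658] 779
box [0.5015 0.0111 0.0707] [-0.2947 -0.0376  0.9549] 2182
```

View pics/k1.png

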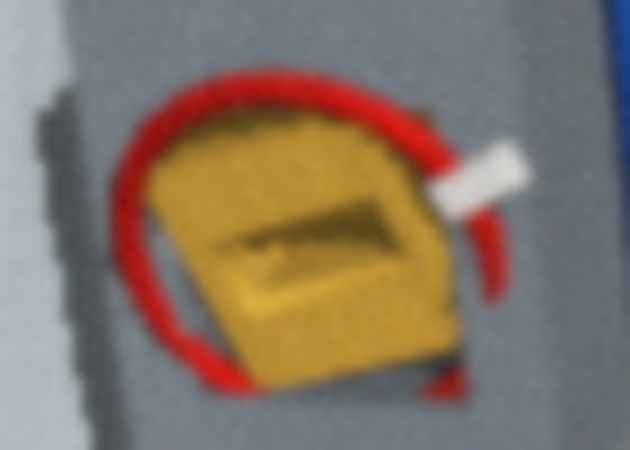

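The crop shows the keyhole's slot centred at about (315,250). Its length runs along world x, up the slope, turned slightly counter-clockwise at roughly 0.3 rad azimuth. Next is the blade.

Run:
```python
from h import *
ps=.18;t=np.radians(35);n=np.array([np.cos(ps)*np.cos(t),np.sin(ps)*np.cos(t),np.sin(t)]);a=np.array([-np.cos(ps)*np.sin(t),-np.sin(ps)*np.sin(t),np.cos(t)])
c=np.array([.4835,.2446,.067]);R=frame(n,-a);print(c+.187*a)
goto(c+a*(.032+.155+.08),R)
```

```text
[0.37797411 0.2253975  0.22018143]
shift [ 190.5 -118.4  133.4] turn [-0.612  0.039 -0.122] rows>=6.3
```

```bash
python3 -m handwheel '[[[190,-118,133],[-0.612,0.039,-0.122],0.5],[[190,-118,133],[-0.612,0.039,-0.122],0.5],[[190,-118,133],[-0.612,0.039,-0.122],0.5],[[190,-118,133],[-0.612,0.039,-0.122],0.5],[[190,-118,133],[-0.612,0.039,-0.122],0.5],[[190,-118,133],[-0.612,0.039,-0.122],0.5],[[190,-118,133],[-0.612,0.039,-0.122],0.5],[[190,-118,133],[-0.612,0.039,-0.122],0.5],[[190,-118,133],[-0.612,0.039,-0.122],0.5]]'
python3 - <<'E'
from h import *
from workcell import *
ps=.18;t=np.radians(35);n=np.array([np.cos(ps)*np.cos(t),np.sin(ps)*np.cos(t),np.sin(t)]);a=np.array([-np.cos(ps)*np.sin(t),-np.sin(ps)*np.sin(t),np.cos(t)])
c=np.array([.4835,.2446,.067]);R=frame(n,-a)
goto(c+a*(.032+.155),R); print(observe()["qpos"])
k=camera_params("wrist");p,d=camera("wrist");np.savez("w2.npz",p=p,d=d,**k);cv2.imwrite("pics/w2.png",cv2.resize(p,None,fx=1.5,fy=1.5)[:,:,::-1])
K,T=k["camera_matrix"],k["T"];C=fcloud(d,K,T);H=hsv(p);w=(H[...,0]>4)&(H[...,0]<18)&(H[...,1]>150)&(np.linalg.norm(C-c,axis=-1)<.06)
P=C[w];print(len(P),P.mean(0)); 
Q=(P-c)@np.c_[R[:,0],n,a];print("tool-x,n,a ranges about centre",np.percentile(Q,[2,50,98],axis=0).round(4), Q.mean(0))
E
```

```text
time: 2.48
tool_pos: [0.3366, 0.2117, 0.2891]
orientation: [2.53, 0.003, 1.744]
ft_force: [0.5, -0.1, -0.7]
width: 0.0421
grip_force: 0.0
shift [ 6.5 -4.2 81.2] turn [ 0.001  0.006 -0.004] rows>=2.0
[ 0.62441462  0.09409069  2.2953526  -0.94312718  0.31651185  1.29481614]
1389 [0.4628679  0.25046955 0.09434228]
tool-x,n,a ranges about centre [[-0.0289 -0.0075 -0.0194]
 [ 0.0114  0.0001  0.0391]
 [ 0.0423  0.0046  0.0448]] [ 9.46847815e-03 -8.41001788e-05  3.34376491e-02]
```

View pics/w2.png

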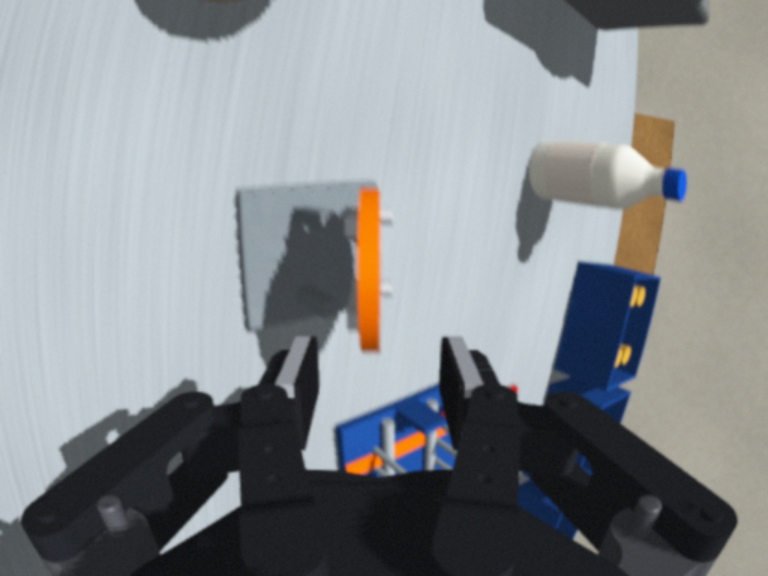

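The view shows the disc edge-on at (368,268), centred between the fingers at (300,370) and (458,370), with the slope aligned. Now go in and close.

```bash
python3 -m handwheel '[[[2,0,30],[0,0,0],0.5],[[2,0,60],[0,0,0],0.5],[[2,0,80],[0,0,0],0.5],[[2,0,80],[0,0,0],0.5],[[2,0,80],[0,0,0],0.5]]' 60
python3 - <<'E'
from h import *
ps=.18;t=np.radians(35);n=np.array([np.cos(ps)*np.cos(t),np.sin(ps)*np.cos(t),np.sin(t)]);a=np.array([-np.cos(ps)*np.sin(t),-np.sin(ps)*np.sin(t),np.cos(t)])
c=np.array([.4835,.2446,.067]);R=frame(n,-a)
goto(c+a*(.032+.155),R)
E
```

```text
time: 2.95
tool_pos: [0.3866, 0.224, 0.2349]
orientation: [2.547, 0.006, 1.743]
ft_force: [0.0, -0.0, 1.0]
width: 0.0427
grip_force: 0.0
shift [  2.9 -15.    7.6] turn [-0.017  0.009 -0.003] rows>=0.4
```

```bash
python3 -m handwheel '[[[0,0,0],[0,0,0],0.5],[[0,0,0],[0,0,0],0.5]]'
python3 - <<'E'
from h import *
from workcell import *
ps=.18;t=np.radians(35);n=np.array([np.cos(ps)*np.cos(t),np.sin(ps)*np.cos(t),np.sin(t)]);a=np.array([-np.cos(ps)*np.sin(t),-np.sin(ps)*np.sin(t),np.cos(t)])
c=np.array([.4835,.2446,.067]);R=frame(n,-a)
goto(c+a*(.032+.155),R);o=observe();print(o["qpos"],o["joint_velocities"])
E
```

```text
time: 3.12
tool_pos: [0.3855, 0.2245, 0.236]
orientation: [2.545, 0.005, 1.745]
ft_force: [-0.4, 0.6, -0.2]
width: 0.0428
grip_force: 0.0
shift [  2.2 -14.9   9. ] turn [-0.015  0.007 -0.002] rows>=0.4
[ 0.57369897  0.26091241  2.27057791 -1.34354287  0.22979161  1.67148841] [ 0.00836792 -0.00159232 -0.00301351 -0.00164056 -0.0012098   0.00487458]
```

Joint 4 is at its limit (-1.34) because the wrist is near-singular here. I'll fit a small kinematic model and pick another grip direction in the disc's plane.

```bash
cat > kin.py <<'E'
from h import *
from scipy.optimize import least_squares
D=[([-1.36700542,.320249143,1.56555107,0,1.25738881,-.01999],[.12757753,-.56052293,.40395626],[-3.13999619,0,.22379]),
([-.342019,-.00580257,1.93683787,-.000159,1.21024184,-.399298],[.35992062,-.11595126,.41661595],[3.141,0,1.628]),
([.62441462,.09409069,2.2953526,-.94312718,.31651185,1.29481614],[.3366,.2117,.2891],[2.53,.003,1.744]),
([.57369897,.26091241,2.27057791,-1.34354287,.22979161,1.67148841],[.3855,.2245,.236],[2.545,.005,1.745])]
ry=lambda a:Ro.from_euler("y",a).as_matrix(); rz=lambda a:Ro.from_euler("z",a).as_matrix()
def fk(q,P,B):
    R=rz(q[0]);p=np.array([0,0,P[0]])+R@[P[1],0,0]
    R=R@ry(q[1]);p=p+R@[0,0,P[2]];R=R@ry(q[2]);p=p+R@[P[3],0,P[4]]
    R=R@rz(q[3])@ry(q[4])@rz(q[5]);return p+R@[0,0,P[5]],R@B
B0=np.eye(3)
R=fk(D[0][0],np.zeros(6),np.eye(3))[1]; B0=np.round(R.T@Ro.from_euler("xyz",D[0][2]).as_matrix())
B0=[b for b in (rz(np.pi/2),rz(-np.pi/2),rz(0),rz(np.pi)) if np.allclose(b,B0,atol=.1)][0]
f=lambda P:np.concatenate([fk(q,P,B0)[0]-p for q,p,_ in D])
S=least_squares(f,[.2,0,.4,0,.4,.1]);P=S.x
if __name__=="__main__":
    print(P.round(4),(S.fun*1e3).round(1))
    for q,p,e in D: print((fk(q,P,B0)[1].T@Ro.from_euler("xyz",e).as_matrix()).diagonal().round(3))
LO=[-3.11,-.84,.21,-1.34,.05,-2.56];HI=[3.11,2.01,2.61,4.49,2.63,2.56]
def ik(pos,R,q0):
    g=lambda q:np.r_[(fk(q,P,B0)[0]-pos)*10,Ro.from_matrix(R.T@fk(q,P,B0)[1]).as_rotvec()]
    return least_squares(g,np.clip(q0,np.array(LO)+.01,np.array(HI)-.01),bounds=(LO,HI))
E
python3 kin.py
python3 - <<'E'
from kin import *
ps=.18;t=np.radians(35);n=np.array([np.cos(ps)*np.cos(t),np.sin(ps)*np.cos(t),np.sin(t)]);a=np.array([-np.cos(ps)*np.sin(t),-np.sin(ps)*np.sin(t),np.cos(t)])
c=np.array([.4835,.2446,.067])
for th in (-.5,-.35,-.2,0,.2,.35,.5,.7):
  for dp in (0,.1):
    M=Ro.from_rotvec(n*th).as_matrix();aa=M@a; x=np.cross(n,-aa); M2=Ro.from_rotvec(x*dp).as_matrix() 
    for sg in (1,-1):
        aa2=M2@aa;R=frame(sg*n,-aa2);out=[]
        for q0 in ([.5,.2,2.2,-1,.3,1.3],[.5,.2,2.2,1.5,.3,-1.5],[.5,.2,2.2,0,.4,0.]):
            s=ik(c+.032*aa+aa2*.155,R,q0)
            if s.cost<1e-6: out.append(s.x.round(2))
        print(th,dp,sg,out[0] if out else None, aa2.round(2))
E
```

```text
[6.490e-02 2.550e-02 5.879e-01 1.000e-04 3.822e-01 1.007e-01] [-11.5  -1.4  -0.3  -2.2 -11.4   0.6  -2.4  -2.1  -0.5   2.9  -0.1   0.2]
[1. 1. 1.]
[1. 1. 1.]
[1. 1. 1.]
[1. 1. 1.]
-0.5 0 1 [ 0.84  0.43  2.15 -1.17  0.84  1.77] [-0.58  0.38  0.72]
-0.5 0 -1 [ 0.84  0.43  2.15 -1.17  0.84 -1.38] [-0.58  0.38  0.72]
-0.5 0.1 1 [ 0.81  0.43  2.09 -1.    0.85  1.6 ] [-0.5   0.39  0.77]
-0.5 0.1 -1 [ 0.81  0.43  2.09 -1.    0.85 -1.54] [-0.5   0.39  0.77]
-0.35 0 1 [ 0.79  0.37  2.21 -1.24  0.67  1.78] [-0.59  0.24  0.77]
-0.35 0 -1 [ 0.79  0.37  2.21 -1.24  0.67 -1.36] [-0.59  0.24  0.77]
-0.35 0.1 1 [ 0.76  0.37  2.15 -1.03  0.67  1.55] [-0.51  0.25  0.82]
-0.35 0.1 -1 [ 0.76  0.37  2.15 -1.03  0.67 -1.59] [-0.51  0.25  0.82]
-0.2 0 1 None [-0.59  0.09  0.8 ]
-0.2 0 -1 None [-0.59  0.09  0.8 ]
-0.2 0.1 1 [ 0.69  0.32  2.2  -1.04  0.49  1.49] [-0.51  0.11  0.86]
-0.2 0.1 -1 [ 0.69  0.32  2.2  -1.04  0.49 -1.65] [-0.51  0.11  0.86]
0 0 1 None [-0.56 -0.1   0.82]
0 0 -1 None [-0.56 -0.1   0.82]
0 0.1 1 [ 0.57  0.28  2.25 -0.97  0.23  1.3 ] [-0.48 -0.09  0.87]
0 0.1 -1 [ 0.57  0.28  2.25 -0.
[... 338 characters left out ...]
[0.33 0.29 2.38 2.15 0.31 1.1 ] [-0.47 -0.43  0.77]
0.35 0.1 1 [ 0.32  0.29  2.31  1.57  0.28 -1.47] [-0.39 -0.42  0.82]
0.35 0.1 -1 [0.32 0.29 2.31 1.57 0.28 1.67] [-0.39 -0.42  0.82]
0.5 0 1 [ 0.22  0.33  2.38  1.94  0.51 -1.95] [-0.41 -0.56  0.72]
0.5 0 -1 [0.22 0.33 2.38 1.94 0.51 1.2 ] [-0.41 -0.56  0.72]
0.5 0.1 1 [ 0.22  0.32  2.31  1.6   0.48 -1.61] [-0.33 -0.54  0.77]
0.5 0.1 -1 [0.22 0.32 2.31 1.6  0.48 1.53] [-0.33 -0.54  0.77]
0.7 0 1 [ 0.1   0.41  2.37  1.77  0.76 -1.93] [-0.32 -0.71  0.63]
0.7 0 -1 [0.1  0.41 2.37 1.77 0.76 1.21] [-0.32 -0.71  0.63]
0.7 0.1 1 [ 0.11  0.4   2.3   1.55  0.73 -1.72] [-0.23 -0.69  0.68]
0.7 0.1 -1 [0.11 0.4  2.3  1.55 0.73 1.42] [-0.23 -0.69  0.68]
```

```bash
cat > tgt.py <<'E'
from kin import *
ps=.18;t=np.radians(35);n=np.array([np.cos(ps)*np.cos(t),np.sin(ps)*np.cos(t),np.sin(t)]);a=np.array([-np.cos(ps)*np.sin(t),-np.sin(ps)*np.sin(t),np.cos(t)])
c=np.array([.4835,.2446,.067])
aa=Ro.from_rotvec(n*-.2).as_matrix()@a; x=np.cross(n,-aa); aa2=Ro.from_rotvec(x*.1).as_matrix()@aa
RB=frame(n,-aa2); GB=c+.032*aa+aa2*.155
E
python3 - <<'E'
from tgt import *
for b in (.07,.035,0): print(ik(GB+aa2*b,RB,[.6,.2,2.2,-1,.4,1.4]).x.round(2))
goto(GB+aa2*.07,RB); goto(GB,RB)
E
python3 -m handwheel '[[[0,-7,-30],[0,0,0],0.5],[[0,-14,-60],[0,0,0],0.5],[[0,-14,-60],[0,0,0],0.5]]'
python3 -c "
from tgt import *
goto(GB+aa2*.07,RB)"
```

```text
[ 0.76  0.2   2.15 -0.82  0.62  1.29]
[ 0.72  0.26  2.18 -0.92  0.55  1.37]
[ 0.69  0.32  2.2  -1.04  0.49  1.49]
shift [ 52.7   6.5 -55.5] turn [ 0.085 -0.193  0.009] rows>=1.8
shift [39.3  0.6 13. ] turn [ 0.085 -0.193  0.009] rows>=1.7
time: 3.37
tool_pos: [0.3385, 0.2165, 0.2798]
orientation: [2.543, 0.001, 1.745]
ft_force: [-0.1, -1.1, 0.2]
width: 0.0428
grip_force: 0.0
shift [52.6 21.3  7.8] turn [ 0.087 -0.195  0.007] rows>=1.7
```

```bash
python3 -m handwheel '[[[52,21,8],[0.087,-0.195,0.007],0.5],[[52,21,8],[0.087,-0.195,0.007],0.5],[[52,21,8],[0.087,-0.195,0.007],0.5],[[52,21,8],[0.087,-0.195,0.007],0.5]]'
python3 -c "
from tgt import *
from workcell import *
goto(GB,RB);print(observe()['qpos'])"
```

```text
time: 3.7
tool_pos: [0.3539, 0.2734, 0.2822]
orientation: [2.623, 0.165, 1.639]
ft_force: [0.1, -0.6, -0.7]
width: 0.0427
grip_force: 0.0
shift [-1.6 -1.1 66. ] turn [-0.001 -0.     0.004] rows>=1.6
[ 0.77160007  0.21366064  2.1412976  -0.8154571   0.63129411  1.29512686]
```

```bash
python3 -m handwheel '[[[-1,-1,22],[0,0,0],0.5],[[-1,-1,44],[0,0,0],0.5],[[-1,-1,66],[0,0,0],0.5],[[-1,-1,66],[0,0,0],0.5]]'
python3 -c "
from tgt import *
from workcell import *
goto(GB,RB);print(observe()['qpos'])"
```

```text
time: 4.03
tool_pos: [0.3858, 0.2618, 0.2222]
orientation: [2.63, 0.17, 1.636]
ft_force: [-0.4, -0.1, -0.9]
width: 0.0427
grip_force: 0.0
shift [ 2.1  2.4 -2.8] turn [-0.009  0.005  0.004] rows>=0.1
[ 0.69861579  0.3355434   2.17878934 -1.01181257  0.50275562  1.46562829]
```

Good: on target. Close.

```bash
python3 -m handwheel '[[[2,2,-2],[0,0,0],0.2],[[2,2,-2],[0,0,0],0],[[2,2,-2],[0,0,0],0],[[2,2,-2],[0,0,0],0],[[2,2,-2],[0,0,0],0],[[2,2,-2],[0,0,0],0]]' 60
python3 -c "
from tgt import *
from workcell import *
goto(GB+a*.08,RB);print(observe()['qpos'])"
```

```text
time: 4.53
tool_pos: [0.3882, 0.2674, 0.23]
orientation: [2.618, 0.165, 1.637]
ft_force: [6.7, -2.0, 2.6]
width: 0.0091
grip_force: 58.2
shift [-17.9 -11.9 -74.7] turn [0.004 0.001 0.003] rows>=1.9
[ 0.70586699  0.32741176  2.1627367  -0.99737888  0.51364107  1.45025892]
```

```bash
python3 -m handwheel '[[[-5,-2,-20],[0,0,0],0],[[-10,-5,-45],[0,0,0],0],[[-16,-8,-78],[0,0,0],0],[[-20,-10,-110],[0,0,0],0],[[-20,-10,-110],[0,0,0],0]]'
python3 - <<'E'
from tgt import *
from workcell import *
o=observe();print(o["qpos"])
S=np.array([.590,.075,.061]);yaw=.205
for az in (yaw-np.pi/2,yaw+np.pi/2): 
    goto(S+[0,0,.187+.13],down(az)); print(ik(S+[0,0,.187+.1],down(az),[.13,.3,1.6,0,1.2,1.4]).x.round(2))
k=camera_params("wrist");p,d=camera("wrist");np.savez("w3.npz",p=p,d=d,**k);cv2.imwrite("pics/w3.png",p[:,:,::-1])
A=Ro.from_euler("xyz",o["orientation"]).as_matrix()
C=fcloud(d,k["camera_matrix"],k["T"]);H=hsv(p);Q=(C-o["tool_pos"])@A;w=(H[...,0]>4)&(H[...,0]<18)&(H[...,1]>150)&(abs(Q-[0,0,.187]).max(-1)<.07)
print(w.sum(),np.percentile(Q[w],[1,25,50,75,99],axis=0).round(4))
B=Q[w];print(np.linalg.svd(B-B.mean(0),full_matrices=False)[2].round(3))
E
```

```text
time: 4.95
tool_pos: [0.3225, 0.258, 0.325]
orientation: [2.618, 0.16, 1.637]
ft_force: [0.6, 0.7, -0.5]
width: 0.0089
grip_force: 58.7
[ 0.80071367  0.100621    2.14509374 -0.72546206  0.71979621  1.20680582]
shift [-206.1  231.   109.7] turn [ 0.544 -0.247  1.435] rows>=12.4
[0.13 0.39 1.62 0.   1.14 1.49]
shift [-206.1  231.   109.7] turn [ 0.253  0.558 -1.621] rows>=13.9
[ 0.13  0.39  1.62 -0.    1.14 -1.65]
2545 [[-0.0311 -0.0045  0.1405]
 [-0.0053 -0.0018  0.1468]
 [ 0.0098  0.0008  0.1521]
 [ 0.0319  0.0033  0.1628]
 [ 0.0421  0.0056  0.1875]]
[[-0.908 -0.001 -0.419]
 [-0.418 -0.04   0.907]
 [ 0.018 -0.999 -0.036]]
```

View pics/w3.png

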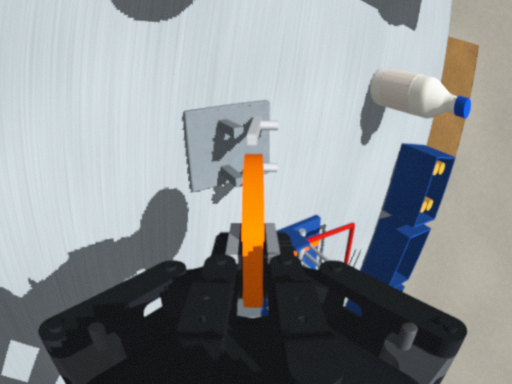

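The disc is held straight between the pads, edge-on at (253,230), and the stand is left behind. Now locate the disc's centre in the hand.

```bash
python3 - <<'E'
from kin import *
from workcell import *
o=observe();p,d,K,T=load("w3.npz");A=Ro.from_euler("xyz",o["orientation"]).as_matrix()
C=fcloud(d,K,T);H=hsv(p);Q=(C-o["tool_pos"])@A;w=(H[...,0]>4)&(H[...,0]<18)&(H[...,1]>150)&(abs(Q-[0,0,.187]).max(-1)<.07)&(abs(Q[...,1])<.003)
B=Q[w][:,[0,2]]
s=least_squares(lambda c:np.linalg.norm(B-c,axis=1)-.045,[0,.187],loss="soft_l1",f_scale=.001);print(len(B),s.x.round(4),np.std(s.fun))
E
python3 -m handwheel '[[[-206,231,110],[0.544,-0.247,1.435],0],[[-206,231,110],[0.544,-0.247,1.435],0],[[-206,231,110],[0.544,-0.247,1.435],0],[[-206,231,110],[0.544,-0.247,1.435],0],[[-206,231,110],[0.544,-0.247,1.435],0],[[-206,231,110],[0.544,-0.247,1.435],0],[[-206,231,110],[0.544,-0.247,1.435],0],[[-206,231,110],[0.544,-0.247,1.435],0],[[-206,231,110],[0.544,-0.247,1.435],0],[[-206,231,110],[0.544,-0.247,1.435],0],[[-206,231,110],[0.544,-0.247,1.435],0],[[-206,231,110],[0.544,-0.247,1.435],0]]'
python3 - <<'E'
from h import *
S=np.array([.590,.075,.061]);goto(S+[0,0,.187+.13],down(.205-np.pi/2))
E
```

```text
1476 [-0.0029  0.1892] 0.0004982264608456065
time: 6.0
tool_pos: [0.5923, 0.0744, 0.3708]
orientation: [3.119, 0.004, 0.247]
ft_force: [0.7, -0.8, -1.5]
width: 0.009
grip_force: 59.0
shift [-2.2 -1.  -7.2] turn [0.023 0.003 0.042] rows>=0.4
```

```bash
python3 -m handwheel '[[[1,-1,-7],[0.023,0.003,0.042],0],[[1,-1,-7],[0.023,0.003,0.042],0],[[1,-1,-7],[0.023,0.003,0.042],0],[[1,-1,-7],[0.023,0.003,0.042],0]]'
python3 - <<'E'
from h import *
from workcell import *
np.set_printoptions(precision=4,suppress=True)
o=observe();k=camera_params("wrist");p,d=camera("wrist");K,T=k["camera_matrix"],k["T"];np.savez("w4.npz",p=p,d=d,**k);cv2.imwrite("pics/w4.png",cv2.resize(p,None,fx=1.5,fy=1.5)[:,:,::-1])
A=Ro.from_euler("xyz",o["orientation"]).as_matrix();C=fcloud(d,K,T);H=hsv(p);h,s,v=[H[...,i].astype(int) for i in range(3)]
org=(h>4)&(h<18)&(s>150)
Q=(C-o["tool_pos"])@A; w=org&(abs(Q-[0,0,.187]).max(-1)<.07)
for lo,hi in ((.13,.15),(.15,.17),(.17,.19),(.19,.21),(.21,.235)):
    z=Q[w&(Q[...,2]>lo)&(Q[...,2]<hi)]
    if len(z): print("disc y at z",lo,len(z),np.percentile(z[:,1],[2,50,98]))
w=org&(C[...,2]<.025)&(C[...,0]<.66)&(C[...,0]>.5)&(abs(C[...,1]-.075)<.04)
uv=np.argwhere(w)[:,::-1];G=fz(K,T,uv,.012);print("strip",len(G),"mean",G.mean(0),"in tool",((G-o["tool_pos"])@A).mean(0),np.percentile((G-o["tool_pos"])@A,[2,98],axis=0))
for nm,m in(("blue",(h>105)&(h<125)&(s>150)&(C[...,2]>.095)),("green",(h>50)&(h<80)&(s>120)&(C[...,2]>.095))):
    m=m&(C[...,0]>.5)&(C[...,0]<.68)&(abs(C[...,1])<.07)
    g=(C[m]-o["tool_pos"])@A; print(nm,len(g),np.percentile(g,[2,50,98],axis=0))
S=np.array([.590,.075,.061]);goto(S+[0,0,.187+.13],down(.205-np.pi/2))
E
```

```text
time: 6.33
tool_pos: [0.5926, 0.0763, 0.3786]
orientation: [3.139, -0.002, 0.213]
ft_force: [-0.7, 1.0, -1.4]
width: 0.0088
grip_force: 59.1
disc y at z 0.13 1230 [-0.0046 -0.0002  0.0046]
disc y at z 0.15 781 [-0.0053  0.0002  0.0051]
disc y at z 0.17 326 [-0.0042  0.0002  0.0047]
disc y at z 0.19 19 [-0.0039 -0.0003  0.0039]
strip 141 mean [0.6277 0.0827 0.012 ] in tool [0.035  0.0003 0.3666] [[ 0.0141 -0.0072  0.3666]
 [ 0.0598  0.0085  0.3667]]
blue 819 [[-0.0307  0.0409  0.2721]
 [ 0.0007  0.0455  0.2755]
 [ 0.0248  0.0512  0.2833]]
green 797 [[-0.03    0.0869  0.2722]
 [ 0.0004  0.091   0.276 ]
 [ 0.025   0.0972  0.2832]]
shift [-2.7  0.8  0.7] turn [ 0.002 -0.002  0.008] rows>=0.1
```

View pics/w4.png

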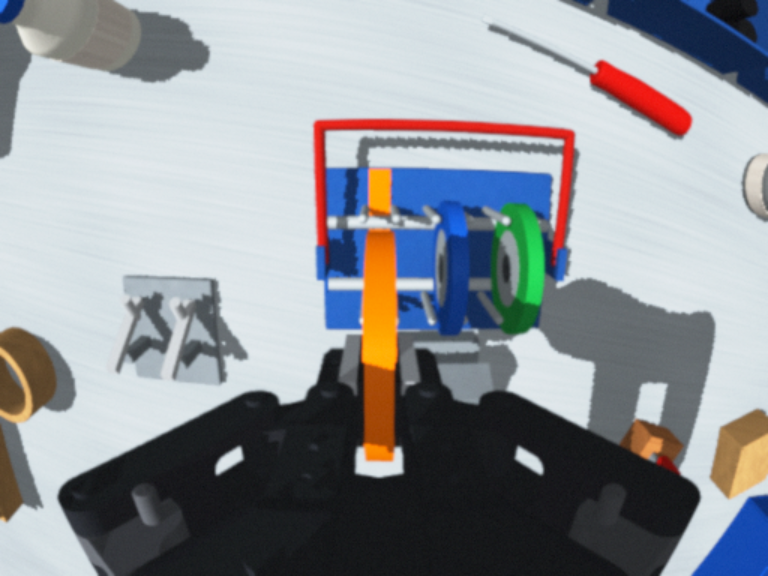

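The view shows the held disc at (380,300) in line with the strip at (380,185). The blue blade sits 45.5 mm to the side, as it should. Lower it.

```bash
python3 -m handwheel '[[[0,0,20],[0,0,0],0],[[0,0,40],[0,0,0],0],[[0,0,60],[0,0,0],0],[[0,0,75],[0,0,0],0],[[0,0,90],[0,0,0],0],[[0,0,102],[0,0,0],0],[[0,0,112],[0,0,0],0],[[0,0,119],[0,0,0],0],[[0,0,124],[0,0,0],0],[[0,0,124],[0,0,0],0]]'
```

```text
time: 7.22
tool_pos: [0.5929, 0.0763, 0.2545]
orientation: [3.14, -0.002, 0.212]
ft_force: [-0.6, -0.7, -2.1]
width: 0.009
grip_force: 59.1
```

```bash
python3 -m handwheel '[[[0,0,2],[0,0,0],0],[[0,0,3],[0,0,0],0],[[0,0,4],[0,0,0],0],[[0,0,4],[0,0,0],0]]'
```

```text
time: 7.55
tool_pos: [0.5934, 0.0763, 0.2523]
orientation: [3.14, -0.005, 0.212]
ft_force: [-0.7, -0.2, 1.7]
width: 0.0088
grip_force: 59.6
```

```bash
python3 -m handwheel '[[[0,0,0],[0,0,0],0.15],[[0,0,0],[0,0,0],0.25],[[0,0,0],[0,0,0],0.25],[[0,0,0],[0,0,0],0.25],[[0,0,0],[0,0,0],0.25]]'
python3 -m handwheel '[[[0,0,-15],[0,0,0],0.25],[[0,0,-40],[0,0,0],0.25],[[0,0,-80],[0,0,0],0.25],[[0,0,-120],[0,0,0],0.25],[[0,0,-120],[0,0,0],0.25]]'
python3 - <<'E'
from h import *
from workcell import *
np.set_printoptions(precision=4,suppress=True)
k=camera_params("wrist");p,d=camera("wrist");K,T=k["camera_matrix"],k["T"];np.savez("w5.npz",p=p,d=d,**k)
C=fcloud(d,K,T);H=hsv(p);h,s,v=[H[...,i].astype(int) for i in range(3)]
near=(C[...,0]>.5)&(C[...,0]<.68)&(abs(C[...,1]-.03)<.1)&(C[...,2]>.095)
for nm,m in(("org",(h>4)&(h<18)&(s>150)),("blue",(h>105)&(h<125)&(s>150)),("green",(h>50)&(h<80)&(s>120))):
    g=C[m&near];print(nm,len(g),np.percentile(g,[2,50,98],axis=0))
R=down(np.arctan2(np.sin(.31+np.pi/2),np.cos(.31+np.pi/2)))
goto([.443,-.248,.155+.062+.10],R);print(observe()["qpos"])
E
```

```text
time: 7.97
tool_pos: [0.5931, 0.0763, 0.2514]
orientation: [3.14, -0.003, 0.212]
ft_force: [0.1, -0.8, 0.2]
width: 0.0209
grip_force: 0.0
time: 8.38
tool_pos: [0.5943, 0.0766, 0.38]
orientation: [3.138, -0.019, 0.212]
ft_force: [1.2, -0.1, 0.4]
width: 0.0211
grip_force: 0.0
org 254 [[0.5623 0.0236 0.0953]
 [0.5756 0.0737 0.1019]
 [0.6209 0.0862 0.2867]]
blue 851 [[0.5739 0.0221 0.0955]
 [0.6058 0.0317 0.1036]
 [0.663  0.0914 0.3507]]
green 766 [[ 0.5833 -0.0224  0.0953]
 [ 0.6135 -0.0133  0.103 ]
 [ 0.6383 -0.0051  0.107 ]]
shift [-216.3  285.4   57.2] turn [-0.021 -0.005  3.043] rows>=24.4
[ 0.1092  0.3718  1.5588 -0.0013  1.1971  1.4687]
```

The blade is seated and let go. Now the key, turning the wrist the other way to keep joint 6 in range.

```bash
python3 -m handwheel '[[[-216,285,0],[0,0,-1.5],0.7],[[-216,285,0],[0,0,-1.5],0.7],[[-216,285,0],[0,0,-1.5],0.7],[[-216,285,0],[0,0,-1.5],0.7],[[-216,285,0],[0,0,-1.5],0.7],[[-216,285,0],[0,0,-1.5],0.7],[[-216,285,0],[0,0,-1.5],0.7],[[-216,285,0],[0,0,-1.5],0.7],[[-216,285,0],[0,0,-1.5],0.7],[[-216,285,0],[0,0,-1.5],0.7],[[-216,285,0],[0,0,-1.5],0.7],[[-216,285,0],[0,0,-1.5],0.7]]' 60
python3 - <<'E'
from h import *
from workcell import *
R=down(.31+np.pi/2)
goto([.443,-.248,.155+.062+.10],R);print(observe()["qpos"])
k=camera_params("wrist");p,d=camera("wrist");K,T=k["camera_matrix"],k["T"];np.savez("w6.npz",p=p,d=d,**k)
C=fcloud(d,K,T);H=hsv(p);h,s,v=[H[...,i].astype(int) for i in range(3)]
red=((h<5)|(h>174))&(s>150)&(v>80)&(np.linalg.norm(C[...,:2]-[.443,-.248],axis=-1)<.05)
P=C[red];print(len(P),P.mean(0),P[:,2].max())
t=P[P[:,2]>.0755];x,y=cv2.minAreaRect((t[:,:2]*1e3).astype(np.float32))[:2];r=cv2.minAreaRect((t[:,:2]*1e3).astype(np.float32));print("top",len(t),t.mean(0),r)
u=np.linalg.svd(t[:,:2]-t[:,:2].mean(0))[2][0];print("yaw",np.arctan2(*(u*np.sign(u[0]))[::-1]))
ys,xs=np.where(red);cv2.imwrite("pics/w6.png",cv2.resize(p[ys.min()-25:ys.max()+25,xs.min()-25:xs.max()+25],None,fx=6,fy=6,interpolation=cv2.INTER_CUBIC)[:,:,::-1])
E
```

```text
time: 9.43
tool_pos: [0.4405, -0.2487, 0.37]
orientation: [3.14, -0.0, 1.622]
ft_force: [0.5, 0.0, -0.9]
width: 0.0597
grip_force: 0.0
shift [ 0.6  2.4 53. ] turn [ 1.00e-03  1.00e-03 -1.83e+00] rows>=14.6
[-5.37061355e-01  2.37330466e-01  1.77409411e+00  1.23685360e-03
  1.12883527e+00 -5.88627902e-01]
685 [ 0.44179131 -0.2488096   0.07482779] 0.0818240611652663
top 486 [ 0.44198874 -0.25018809  0.07956945] ((441.9953918457031, -250.84857177734375), (35.3480110168457, 12.199501991271973), 19.137619018554688)
yaw 0.35703440025027827
```

```bash
python3 -m handwheel '[[[0,2,0],[0,0,-1.855],0.7],[[0,2,0],[0,0,-1.855],0.7],[[0,2,0],[0,0,-1.855],0.7],[[0,2,0],[0,0,-1.855],0.7],[[0,2,0],[0,0,-1.855],0.7],[[0,2,0],[0,0,-1.855],0.7],[[0,2,0],[0,0,-1.855],0.7],[[0,2,0],[0,0,-1.855],0.7],[[0,2,0],[0,0,-1.855],0.7],[[0,2,0],[0,0,-1.855],0.7],[[0,2,0],[0,0,-1.855],0.7],[[0,2,0],[0,0,-1.855],0.7]]'
python3 -m handwheel '[[[0,0,0],[0,0,-0.125],0.7],[[0,0,0],[0,0,-0.25],0.7],[[0,0,0],[0,0,-0.355],0.7],[[0,0,0],[0,0,-0.355],0.7]]'
python3 - <<'E'
from h import *
from workcell import *
goto([.442,-.2507,.155+.062],down(.335+np.pi/2));print(observe()["qpos"])
E
```

```text
time: 10.48
tool_pos: [0.4433, -0.2472, 0.3702]
orientation: [3.141, 0.002, 3.122]
ft_force: [0.1, -0.4, -0.2]
width: 0.0597
grip_force: 0.0
time: 10.82
tool_pos: [0.4433, -0.2473, 0.3703]
orientation: [-3.141, 0.002, -2.81]
ft_force: [0.1, -0.9, 0.1]
width: 0.0596
grip_force: 0.0
shift [  2.7  -2.7 153.3] turn [-0.001  0.002 -0.003] rows>=3.7
[-5.31714505e-01  2.39623819e-01  1.77003545e+00  1.22190757e-03
  1.13012889e+00 -2.43458661e+00]
```

```bash
python3 -m handwheel '[[[2.7,-2.7,35],[0,0,0],0.6],[[2.7,-2.7,70],[0,0,0],0.6],[[2.7,-2.7,105],[0,0,0],0.6],[[2.7,-2.7,135],[0,0,0],0.6],[[2.7,-2.7,152],[0,0,0],0.6],[[2.7,-2.7,152],[0,0,0],0.6],[[2.7,-2.7,152],[0,0,0],0.2],[[2.7,-2.7,152],[0,0,0],0],[[2.7,-2.7,152],[0,0,0],0],[[2.7,-2.7,152],[0,0,0],0],[[2.7,-2.7,152],[0,0,0],0]]' 90
python3 -m handwheel '[[[0,0,-20],[0,0,0],0],[[0,0,-60],[0,0,0],0],[[0,0,-95],[0,0,0],0],[[0,0,-95],[0,0,0],0]]'
```

```text
time: 11.73
tool_pos: [0.4428, -0.2514, 0.2207]
orientation: [-3.137, 0.005, -2.81]
ft_force: [0.3, 0.5, 5.7]
width: 0.0105
grip_force: 87.7
time: 12.07
tool_pos: [0.4436, -0.252, 0.3211]
orientation: [-3.129, 0.012, -2.81]
ft_force: [1.7, 0.1, 0.3]
width: 0.0107
grip_force: 88.8
```

```bash
cat > lock.py <<'E'
from kin import *
ps=.205; ZK=np.array([-.5*np.cos(ps),-.5*np.sin(ps),np.sqrt(.75)]); YK=np.array([-np.sin(ps),np.cos(ps),0]); XK=np.cross(YK,ZK)
KH=np.array([.4875,.0072,.068])
def key_pose(out,ang=0,L=.158,off=(0,0)):   # ang clockwise about tool z; key grip 'out' from mouth along ZK
    z=-ZK; y=np.cos(ang)*YK+np.sin(ang)*np.cross(z,YK)
    return KH+off[0]*XK+off[1]*YK+ZK*(out+L),frame(y,z)
E
python3 - <<'E'
from lock import *
from workcell import *
np.set_printoptions(precision=4,suppress=True)
p,d,K,T=load("w1.npz")
r=fray(K,T,[[240+x/9-.5,165+y/9-.5] for x,y in ((315,248),(225,248),(375,205),(400,250),(255,300))])@T[:3,:3].T
for v in r:
    X=T[:3,3]+v*((KH-T[:3,3])@ZK/(v@ZK)); print(X,"rel x,y",(X-KH)@XK,(X-KH)@YK)
print(XK)
o=observe();A=Ro.from_euler("xyz",o["orientation"]).as_matrix()
k=camera_params("wrist");p,d=camera("wrist");K,T=k["camera_matrix"],k["T"];C=fcloud(d,K,T);H=hsv(p);h,s,v=[H[...,i].astype(int) for i in range(3)]
Q=(C-o["tool_pos"])@A;m=((h<5)|(h>174))&(s>150)&(abs(Q[...,:2]).max(-1)<.04)&(abs(Q[...,2]-.155)<.03)
print("key in tool",m.sum(),np.percentile(Q[m],[2,50,98],axis=0))
P0,R=key_pose(.1);goto(P0,R);print(P0,o["qpos"])
for an in (-.3,0,.6,1.35): print(ik(key_pose(.04,an)[0],key_pose(.04,an)[1],[0,.3,2,0,.6,-1.7]).x)
E
```

```text
[0.4882 0.0075 0.0684] rel x,y 0.0008676035162781786 0.0001666947801534767
[0.4773 0.0049 0.062 ] rel x,y -0.012052617029199346 -0.0001530497634289188
[0.4947 0.0148 0.073 ] rel x,y 0.009980021881866004 0.00597824574258968
[0.4982 0.0096 0.0743] rel x,y 0.012628945213904834 0.00019299869482153462
[ 0.4815 -0.0013  0.0636] rel x,y -0.008753647854307364 -0.007091292705134115
[0.8479 0.1763 0.5   ]
key in tool 2334 [[-0.013  -0.0053  0.1394]
 [ 0.0099  0.      0.1412]
 [ 0.0199  0.0056  0.167 ]]
shift [  1.7 246.6  24.5] turn [ 0.025 -0.513  0.126] rows>=5.9
[ 0.3612 -0.0191  0.2914] [-0.5395  0.2861  1.8424  0.0012  0.9953 -2.4424]
[-0.048   0.1738  2.362   0.4783  0.1439 -2.56  ]
[-0.0606  0.1749  2.3653  0.7656  0.1585 -2.56  ]
[-0.0679  0.1762  2.3723  1.0095  0.1599 -2.2122]
[-0.0679  0.1762  2.3723  1.0095  0.1599 -1.4622]
```

```bash
python3 - <<'E'
import re
s=open("kin.py").read()
s=s.replace("[2.545,.005,1.745])]","""[2.545,.005,1.745]),
([.1092,.3718,1.5588,-.0013,1.1971,1.4687],[.5943,.0766,.38],[3.138,-.019,.212]),
([-.537061,.23733,1.774094,.001237,1.128835,-.588628],[.4405,-.2487,.37],[3.14,0,1.622]),
([-.531714,.23962,1.770035,.001222,1.130129,-2.434587],[.4433,-.2473,.3703],[-3.141,.002,-2.81]),
([.69861579,.3355434,2.17878934,-1.01181257,.50275562,1.46562829],[.3858,.2618,.2222],[2.63,.17,1.636]),
([.80071367,.100621,2.14509374,-.72546206,.71979621,1.20680582],[.3225,.258,.325],[2.618,.16,1.637])]""")
s=s.replace("R@[P[3],0,P[4]]","R@[P[3],P[6],P[4]]").replace("R=R@rz(q[3])@ry(q[4])@rz(q[5]);return p+R@[0,0,P[5]],R@B","R=R@rz(q[3])@ry(q[4]);p=p+R@[P[7],P[8],0];R=R@rz(q[5]);return p+R@[0,0,P[5]],R@B")
s=s.replace("np.zeros(6)","np.zeros(9)").replace("[.2,0,.4,0,.4,.1]","[.2,0,.4,0,.4,.1,0,0,0]")
open("kin.py","w").write(s)
s=open("lock.py").read().replace("y=np.cos(ang)*YK+np.sin(ang)*np.cross(z,YK)\n","y=-np.cos(ang)*YK-np.sin(ang)*np.cross(z,YK)\n").replace("L=.158","L=.1573")
s=s.replace("    return KH+","    R=frame(y,z)\n    return -.002*R[:,0]+KH+").replace(",frame(y,z)\n",",R\n")
open("lock.py","w").write(s)
E
python3 kin.py
python3 - <<'E'
from lock import *
from workcell import *
np.set_printoptions(precision=3,suppress=True)
for out,an in ((.14,-.25),(.1,-.25),(.07,-.25),(.054,-.25),(.04,-.25),(.04,.3),(.04,1.1)):
    for q0 in ([0,.3,2,.8,.6,.5],[0,.3,2,-1,.6,2]):
        s=ik(*key_pose(out,an),q0); print(out,an,s.x,s.cost)
goto(*key_pose(.1,-.25)); print(key_pose(.1,-.25)[0])
E
```

```text
[ 1.415e-01 -1.500e-03  5.916e-01  2.490e-02  4.192e-01  1.446e-01
  1.200e-02  4.000e-04 -5.000e-04] [ 0.  -0.2  0.9  0.2 -0.1  0.8  0.  -0.   0.   0.   0.1 -0.1 -0.5 -0.1
 -2.9  0.1 -0.1  0.6  0.1 -0.   0.6 -0.1 -0.1 -0.1  0.   0.1  0.3]
[1. 1. 1.]
[1. 1. 1.]
[1. 1. 1.]
[1. 1. 1.]
[1. 1. 1.]
[1. 1. 1.]
[1. 1. 1.]
[1. 1. 1.]
[1. 1. 1.]
0.14 -0.25 [-0.185 -0.063  2.31   0.458  0.445  0.56 ] 1.4570463586568814e-25
0.14 -0.25 [-0.185 -0.063  2.31   0.458  0.445  0.56 ] 2.4952653333311008e-30
0.1 -0.25 [-0.159  0.031  2.338  0.582  0.33   0.445] 2.350541052525954e-18
0.1 -0.25 [-0.159  0.031  2.338  0.582  0.33   0.445] 1.3478948860651931e-23
0.07 -0.25 [-0.142  0.104  2.353  0.747  0.253  0.286] 5.188731239772852e-26
0.07 -0.25 [-0.142  0.104  2.353  0.747  0.253  0.286] 2.838031780765348e-18
0.054 -0.25 [-0.134  0.144  2.358  0.878  0.218  0.158] 2.138814187567239e-21
0.054 -0.25 [-0.134  0.144  2.358  0.878  0.218  0.158] 3.8086743287812417e-28
0.04 -0.25 [-0.127  0.18   2.362  1.027  0.191  0.012] 5.981376114668645e-30
0.04 -0.25 [-0.127  0.18   2.362  1.027  0.191  0.012] 1.6421763023618119e-24
0.04 0.3 [-0.124  0.179  2.363  1.026  0.19   0.566] 1.4384276488325605e-18
0.04 0.3 [-0.124  0.179  2.363  1.026  0.19   0.566] 3.602894314145098e-25
0.04 1.1 [-0.119  0.179  2.361  1.013  0.189  1.383] 1.0122736799618355e-30
0.04 1.1 [-0.119  0.179  2.361  1.013  0.189  1.383] 1.7332234783008597e-24
shift [  3.1 246.3  26. ] turn [-0.758 -0.132  2.925] rows>=24.2
[ 0.36 -0.02  0.29]
```

```bash
python3 -m handwheel '[[[0,120,-20],[0,0,1.5],0],[[0,120,-20],[0,0,1.5],0],[[0,120,-20],[0,0,1.5],0],[[0,120,-20],[0,0,1.5],0],[[0,120,-20],[0,0,1.5],0],[[0,120,-20],[0,0,1.5],0],[[0,120,-20],[0,0,1.5],0],[[0,120,-20],[0,0,1.5],0],[[0,120,-20],[0,0,1.5],0],[[0,120,-20],[0,0,1.5],0],[[0,120,-20],[0,0,1.5],0],[[0,120,-20],[0,0,1.5],0]]'
python3 -c "
from lock import *
goto(*key_pose(.12,-.25))"
```

```text
time: 13.12
tool_pos: [0.4022, -0.1374, 0.3329]
orientation: [3.14, 0.001, 1.976]
ft_force: [-0.1, 0.2, 0.3]
width: 0.011
grip_force: 88.8
shift [126.7  -2.4  25.6] turn [-0.487  0.306  1.483] rows>=12.7
```

```bash
python3 -m handwheel '[[[0,0,0],[0,0,1.4],0],[[0,0,0],[0,0,1.4],0],[[0,0,0],[0,0,1.4],0],[[0,0,0],[0,0,1.4],0],[[0,0,0],[0,0,1.4],0],[[0,0,0],[0,0,1.4],0],[[0,0,0],[0,0,1.4],0],[[0,0,0],[0,0,1.4],0],[[0,0,0],[0,0,1.4],0],[[0,0,0],[0,0,1.4],0],[[0,0,0],[0,0,1.4],0],[[0,0,0],[0,0,1.4],0]]'
python3 -c "
from lock import *
from workcell import *
goto(*key_pose(.12,-.25));print(observe()['qpos'])"
```

```text
time: 14.12
tool_pos: [0.4023, -0.1374, 0.3329]
orientation: [3.141, -0.001, 0.579]
ft_force: [-0.5, 0.5, -0.9]
width: 0.0107
grip_force: 88.8
shift [  19.6 -125.2   25.7] turn [-0.16   0.497  0.121] rows>=4.3
[-3.56336551e-01  1.49753907e-01  1.99523002e+00  4.90469442e-04
  9.95278370e-01  6.35473283e-01]
```

```bash
python3 -m handwheel '[[[20,-125,26],[-0.16,0.497,0.121],0],[[20,-125,26],[-0.16,0.497,0.121],0],[[20,-125,26],[-0.16,0.497,0.121],0],[[20,-125,26],[-0.16,0.497,0.121],0],[[20,-125,26],[-0.16,0.497,0.121],0],[[20,-125,26],[-0.16,0.497,0.121],0],[[20,-125,26],[-0.16,0.497,0.121],0]]'
python3 - <<'E'
from lock import *
from workcell import *
np.set_printoptions(precision=4,suppress=True)
goto(*key_pose(.12,-.25));goto(*key_pose(.075,-.25));o=observe();print(o["qpos"],o["ft_force"],o["moment"])
k=camera_params("wrist");p,d=camera("wrist");np.savez("w7.npz",p=p,d=d,**k);cv2.imwrite("pics/w7.png",cv2.resize(p[40:340,100:400],None,fx=2,fy=2,interpolation=cv2.INTER_CUBIC)[:,:,::-1])
C=fcloud(d,k["camera_matrix"],k["T"]);H=hsv(p);h,s,v=[H[...,i].astype(int) for i in range(3)]
A=Ro.from_euler("xyz",o["orientation"]).as_matrix();Q=(C-o["tool_pos"])@A
m=((h<5)|(h>174))&(s>150)&(abs(Q[...,:2]).max(-1)<.03)&(abs(Q[...,2]-.155)<.04);print("key",m.sum(),np.percentile(Q[m],[2,50,98],axis=0))
g=(h>14)&(h<34)&(s>90)&(np.linalg.norm(C-KH,axis=-1)<.03);P=C[g];print("brass",len(P),P.mean(0),[(P-KH)@XK.T for _ in [0]][0].mean(),((P-KH)@YK).mean(),((P-KH)@ZK).mean())
E
```

```text
time: 14.7
tool_pos: [0.3505, -0.0221, 0.3074]
orientation: [2.998, -0.505, 0.497]
ft_force: [0.3, -0.3, 0.3]
width: 0.0103
grip_force: 88.8
shift [-0.2 -0.4  0. ] turn [-0.001  0.     0.005] rows>=0.0
shift [-0.2 -0.3 45. ] turn [-0.001  0.     0.005] rows>=1.1
[-0.1722 -0.0165  2.3251  0.5126  0.3866  0.5048] [ 0.2547 -0.2779  0.3001] [-0.0284  0.2126  0.0124]
key 2353 [[-0.0119 -0.0056  0.1398]
 [ 0.0111 -0.0002  0.1414]
 [ 0.0208  0.0053  0.1681]]
brass 1509 [0.4889 0.008  0.0665] 0.0006065467042537002 0.000498444475349069 -0.002049211266545353
```

View pics/w7.png

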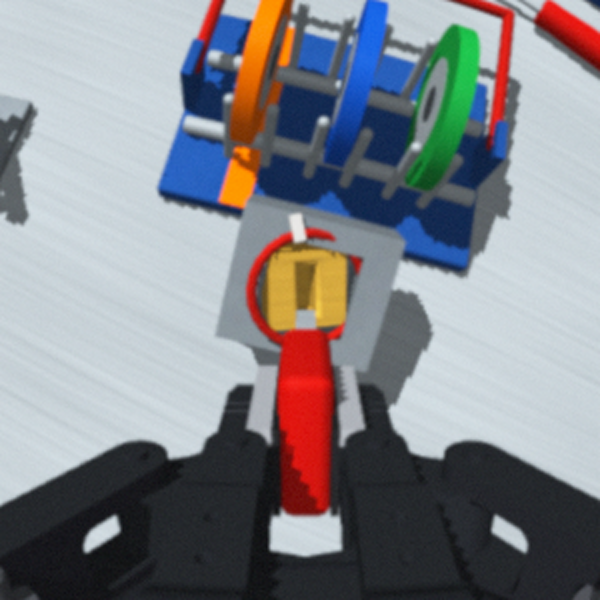

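The view shows the keyhole slot at (305,285) in line with the key's shank at (305,320) and at the same turn. The orange blade stands in its slot. Go down the axis.

```bash
python3 -m handwheel '[[[0,0,15],[0,0,0],0],[[0,0,30],[0,0,0],0],[[0,0,45],[0,0,0],0],[[0,0,56],[0,0,0],0],[[0,0,62],[0,0,0],0],[[0,0,62],[0,0,0],0],[[0,0,62],[0,0,0],0]]'
python3 - <<'E'
from lock import *
from workcell import *
np.set_printoptions(precision=3,suppress=True)
goto(*key_pose(.052,-.25));o=observe();print(o["qpos"],o["ft_force"],o["ft_force"]@ZK)
E
```

```text
time: 15.33
tool_pos: [0.3819, -0.0161, 0.2537]
orientation: [2.999, -0.506, 0.496]
ft_force: [-1.1, 0.2, -0.5]
width: 0.0105
grip_force: 88.8
shift [-0.9 -1.1  5.6] turn [-0.001 -0.001  0.003] rows>=0.1
[-0.136  0.136  2.356  0.849  0.226  0.183] [-1.135  0.198 -0.513] 0.0909009674429307
```

```bash
python3 -m handwheel '[[[-0.7,-0.7,2],[0,0,0],0],[[-0.7,-0.7,4],[0,0,0],0],[[-0.7,-0.7,6],[0,0,0],0],[[-0.7,-0.7,8],[0,0,0],0],[[-0.7,-0.7,8],[0,0,0],0]]'
python3 - <<'E'
from lock import *
from workcell import *
np.set_printoptions(precision=3,suppress=True)
goto(*key_pose(.040,-.25));o=observe();print(o["ft_force"]@ZK,o["moment"])
E
```

```text
time: 15.75
tool_pos: [0.3845, -0.0148, 0.2465]
orientation: [2.998, -0.507, 0.496]
ft_force: [0.1, -0.7, -1.3]
width: 0.0113
grip_force: 88.9
shift [ 0. -0. 10.] turn [ 0.    -0.001  0.003] rows>=0.2
-1.1438952732786452 [-0.274  0.44  -0.074]
```

```bash
python3 -m handwheel '[[[0,0,2],[0,0,0],0],[[0,0,4],[0,0,0],0],[[0,0,5],[0,0,0],0],[[0,0,5],[0,0,0],0]]'
python3 - <<'E'
from lock import *
from workcell import *
np.set_printoptions(precision=3,suppress=True)
goto(*key_pose(.040,-.25));o=observe();print(o["ft_force"]@ZK,o["moment"])
E
```

```text
time: 16.08
tool_pos: [0.3869, -0.0141, 0.2422]
orientation: [2.998, -0.507, 0.496]
ft_force: [-1.5, -0.9, 0.2]
width: 0.0109
grip_force: 89.5
shift [-0.   0.1  5. ] turn [-0.    -0.002  0.003] rows>=0.1
1.0108260668149063 [-0.27   0.449 -0.069]
```

```bash
python3 -m handwheel '[[[0,0,2],[0,0,0],0],[[0,0,4],[0,0,0],0],[[0,0,5.5],[0,0,0],0],[[0,0,5.5],[0,0,0],0]]'
python3 - <<'E'
from lock import *
from workcell import *
np.set_printoptions(precision=3,suppress=True)
goto(*key_pose(.040,-.25));o=observe();print(o["ft_force"]@ZK,o["moment"])
for an in (.3,.8,1.3):goto(*key_pose(.040,an))
E
```

```text
time: 16.42
tool_pos: [0.3882, -0.0136, 0.2389]
orientation: [2.996, -0.509, 0.497]
ft_force: [-21.9, -5.7, 29.3]
width: 0.011
grip_force: 95.0
shift [0.4 0.5 1.5] turn [ 0.001 -0.004  0.004] rows>=0.0
36.73025835003061 [-0.214  1.12  -0.013]
shift [ 0.7 -0.6  1.5] turn [-0.    -0.004  0.554] rows>=4.4
shift [ 1.4 -1.3  1.5] turn [-0.001 -0.004  1.054] rows>=8.4
shift [ 2.4 -1.5  1.5] turn [-0.002 -0.004  1.554] rows>=12.4
```

The key is in (grip centre about 41 mm out). Ease the push and turn clockwise, following the key's axis.

```bash
python3 -m handwheel '[[[0,-0.2,-0.8],[0,0,0.1],0],[[0,-0.4,-0.8],[0,0,0.2],0],[[0.1,-0.6,-0.8],[0,0,0.3],0],[[0.2,-0.8,-0.8],[0,0,0.4],0],[[0.3,-1.0,-0.8],[0,0,0.5],0],[[0.35,-1.1,-0.8],[0,0,0.6],0],[[0.5,-1.3,-0.8],[0,0,0.7],0],[[0.6,-1.4,-0.8],[0,0,0.8],0],[[0.75,-1.6,-0.8],[0,0,0.9],0],[[0.9,-1.7,-0.8],[0,0,1.0],0],[[1.1,-1.8,-0.8],[0,0,1.1],0],[[1.1,-1.8,-0.8],[0,0,1.1],0]]' 110
python3 - <<'E'
from lock import *
from workcell import *
np.set_printoptions(precision=3,suppress=True)
for an in (.85,1.0,1.1,1.2):goto(*key_pose(.041,an))
o=observe();print(o["ft_force"]@ZK,o["moment"]@ZK,o["moment"],o["qpos"])
E
```

```text
time: 17.42
tool_pos: [0.3877, -0.0119, 0.2394]
orientation: [-2.732, -0.341, -0.713]
ft_force: [-20.6, -8.2, 25.4]
width: 0.0107
grip_force: 110.2
shift [ 0.7 -0.7  1. ] turn [-0.001 -0.003  0.004] rows>=0.0
shift [ 0.8 -1.   1. ] turn [-0.001 -0.003  0.154] rows>=1.2
shift [ 0.8 -1.2  1. ] turn [-0.001 -0.003  0.254] rows>=2.0
shift [ 0.9 -1.4  1. ] turn [-0.002 -0.003  0.354] rows>=2.8
32.90592984899736 0.6535209036027593 [-1.065  1.297  0.305] [-0.12   0.174  2.367  1.034  0.186  1.108]
```

```bash
python3 -m handwheel '[[[0,-0.2,-0.5],[0,0,0.1],0],[[0.1,-0.3,-0.5],[0,0,0.2],0],[[0.1,-0.5,-0.5],[0,0,0.27],0],[[0.1,-0.5,-0.5],[0,0,0.27],0]]'
python3 - <<'E'
from lock import *
from workcell import *
np.set_printoptions(precision=3,suppress=True)
for an in (1.1,1.2):goto(*key_pose(.041,an))
o=observe();print(o["ft_force"]@ZK,o["moment"]@ZK,o["moment"],o["effort"][5])
E
```

```text
time: 17.75
tool_pos: [0.3886, -0.012, 0.2401]
orientation: [-2.663, -0.229, -0.96]
ft_force: [-14.5, -11.1, 16.7]
width: 0.0105
grip_force: 114.6
shift [-0.3 -0.5  1.1] turn [-0.001 -0.005 -0.008] rows>=0.1
shift [-0.3 -0.7  1.1] turn [-0.001 -0.005  0.092] rows>=0.7
22.707928764066732 1.8673339663463366 [-1.691  0.816  1.296] 2.3450662940740585
```

Run:
```python
from lock import *
from workcell import *
p,d=camera("scene");cv2.imwrite("pics/s8.png",cv2.resize(p[150:290,180:380],None,fx=3.5,fy=3.5,interpolation=cv2.INTER_CUBIC)[:,:,::-1])
o=observe();print(o["moment"]@ZK,o["effort"][5])
```

```text
1.775525640939295 1.9272979348897934
```

View pics/s8.png

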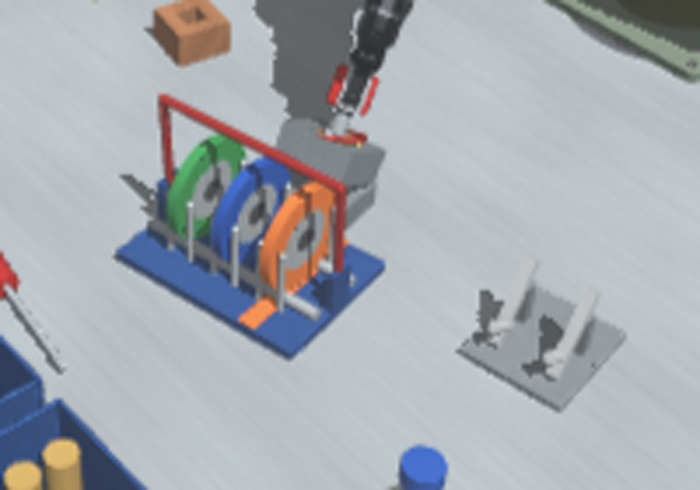

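The bar stands over all three blades and the torque has risen well past what turning needs, so the lock is at its stop. Let go and back out along the axis.

```bash
python3 -m handwheel '[[[0,0,-0.5],[0,0,-0.01],0],[[0,0,-0.5],[0,0,-0.01],0.3],[[0,0,-0.5],[0,0,-0.01],0.45],[[0,0,-0.5],[0,0,-0.01],0.45],[[0,0,-0.5],[0,0,-0.01],0.45],[[0,0,-20],[0,0,-0.01],0.45],[[0,0,-50],[0,0,-0.01],0.45],[[0,0,-85],[0,0,-0.01],0.45],[[0,0,-120],[0,0,-0.01],0.45],[[0,0,-120],[0,0,-0.01],0.45],[[0,0,-120],[0,0,-0.01],0.45]]'
python3 - <<'E'
from lock import *
from workcell import *
np.set_printoptions(precision=4,suppress=True)
k=camera_params("wrist");p,d=camera("wrist");C=fcloud(d,k["camera_matrix"],k["T"]);H=hsv(p);h,s,v=[H[...,i].astype(int) for i in range(3)]
cv2.imwrite("pics/w9.png",p[:,:,::-1]);G=KH+.04*ZK
m=((h<5)|(h>174))&(s>150)&(np.linalg.norm(C-G,axis=-1)<.04)
Q=(C[m]-KH)@np.c_[XK,YK,ZK];Q=Q[Q[:,2]>.03];print(len(Q),np.percentile(Q,[2,50,98],axis=0));t=Q[Q[:,2]>.05]
r=cv2.minAreaRect((t[:,:2]*1e3).astype(np.float32));print("bow top rect",r)
print(observe()["ft_force"],observe()["width"])
E
```

```text
time: 18.72
tool_pos: [0.3303, -0.0237, 0.3448]
orientation: [-2.66, -0.229, -0.958]
ft_force: [0.1, 0.2, -0.3]
width: 0.0386
grip_force: 0.0
749 [[-0.0217 -0.0192  0.0345]
 [-0.0066 -0.0068  0.0589]
 [ 0.0074  0.0085  0.0611]]
bow top rect ((-9.069644927978516, -5.425561904907227), (13.087172508239746, 35.23139190673828), 44.70983123779297)
[ 0.2946 -0.7444 -0.1555] 0.038327116194415624
```

View pics/w9.png

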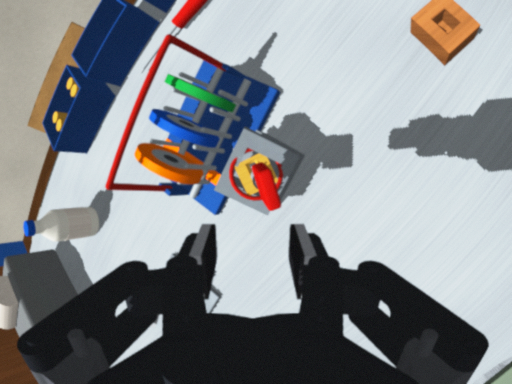

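The bar still stands raised, but the key's bow at (266,187) leans and looks less turned than the hand was. I have used up my pictures (11, one over the limit), so from here I check by numbers only: the bar's swing against the start, and the key's turn.

Run:
```python
from lock import *
from workcell import *
np.set_printoptions(precision=4,suppress=True)
def redpts(p,d,C):
    H=hsv(p);h,s,v=[H[...,i].astype(int) for i in range(3)]
    m=((h<6)|(h>173))&(s>120)&(d>0)
    S=np.array([.59,.075,0]);xr=np.array([np.cos(.205),np.sin(.205),0]);yr=np.array([-np.sin(.205),np.cos(.205),0])
    Q=np.stack([(C-S)@xr,(C-S)@yr,C[...,2]],-1)
    return Q[m&(Q[...,0]>-.06)&(Q[...,0]<.14)&(Q[...,1]>-.16)&(Q[...,1]<.08)&(Q[...,2]>.03)&(Q[...,2]<.2)]
def show(t,Q):
    print(t,len(Q)); 
    for lo,hi in ((.04,.08),(.025,.04),(-.015,.01),(-.06,-.03),(-.11,-.08),(-.16,-.125)):
        g=Q[(Q[:,1]>lo)&(Q[:,1]<hi)]
        if len(g)>3: print("  y",lo,len(g),np.percentile(g[:,[0,2]],[5,50,95],axis=0).ravel())
p,d,K,T=load("scene0.npz");show("start",redpts(p,d,cloud(p,d,K,T)))
for n in("scene","top"):
    k=camera_params(n);p,d=camera(n);np.savez(n+"9.npz",p=p,d=d,**k);show(n,redpts(p,d,cloud(p,d,k["camera_matrix"],k["T"])))
k=camera_params("wrist");p,d=camera("wrist");C=fcloud(d,k["camera_matrix"],k["T"]);show("wrist",redpts(p,d,C))
H=hsv(p);h,s,v=[H[...,i].astype(int) for i in range(3)]
m=((h<5)|(h>174))&(s>150)&(np.linalg.norm(C-KH-.045*ZK,axis=-1)<.04);Q=(C[m]-KH)@np.c_[XK,YK,ZK];Q=Q[Q[:,2]>.03]
c=Q.mean(0);
for lo,hi in ((.03,.045),(.045,.055),(.0565,.065)):
    g=Q[(Q[:,2]>lo)&(Q[:,2]<hi)]
    if len(g)>10:u=np.linalg.svd(g[:,:2]-g[:,:2].mean(0))[2][0];print("key slice",lo,len(g),g.mean(0),"angle",np.arctan2(u[1],u[0])%np.pi)
```

```text
start 244
  y 0.04 46 [0.017  0.0432 0.0567 0.0484 0.0943 0.054 ]
  y 0.025 31 [0.0205 0.045  0.0908 0.0521 0.0979 0.0559]
  y -0.015 23 [0.0928 0.0504 0.0957 0.0538 0.0999 0.0555]
  y -0.06 23 [0.0921 0.0499 0.0964 0.0534 0.0989 0.0554]
  y -0.11 22 [0.0927 0.0517 0.0965 0.0538 0.0989 0.0558]
  y -0.16 52 [0.0142 0.0422 0.0557 0.0488 0.0941 0.0538]
scene 208
  y 0.04 46 [0.0037 0.0585 0.0069 0.0967 0.0111 0.1348]
  y 0.025 18 [0.0053 0.1224 0.0104 0.1359 0.0132 0.1394]
  y -0.015 21 [0.007  0.1342 0.0106 0.1374 0.0126 0.1385]
  y -0.06 23 [0.0073 0.1343 0.0103 0.1374 0.0129 0.1395]
  y -0.11 17 [0.0064 0.1354 0.0102 0.1368 0.0135 0.1397]
  y -0.16 35 [0.0029 0.0569 0.0075 0.0999 0.0116 0.1369]
top 105
  y 0.025 9 [0.0021 0.1039 0.0069 0.1377 0.01   0.1417]
  y -0.015 16 [-0.0018  0.0919  0.0086  0.1352  0.0358  0.1424]
  y -0.06 15 [0.006  0.1338 0.0085 0.1391 0.0128 0.1423]
  y -0.11 11 [0.0064 0.1341 0.0092 0.1383 0.0116 0.1408]
  y -0.16 16 [-0.0004  0.0612  0.0059  0.1175  0.0107  0.1394]
wrist 1571
  y 0.04 62 [-0.0021  0.0596  0.0021  0.1093  0.0061  0.1372]
  y 0.025 288 [-0.0015  0.053   0.0032  0.1084  0.0077  0.1385]
  y -0.015 127 [0.0044 0.1348 0.0061 0.1374 0.0092 0.1389]
  y -0.06 174 [0.0048 0.1348 0.0063 0.1375 0.0092 0.1391]
  y -0.11 193 [0.0048 0.1343 0.0067 0.1375 0.01   0.1391]
  y -0.16 357 [-0.0012  0.0551  0.0034  0.106   0.0079  0.1381]
key slice 0.03 90 [ 0.0014 -0.0062  0.0387] angle 2.1858118151200268
key slice 0.045 85 [-0.0002 -0.0084  0.0502] angle 2.166626709029776
key slice 0.0565 569 [-0.0089 -0.006   0.0594] angle 2.342968218833892
```

Run:
```python
from lock import *
a=cv2.resize(cv2.imread("pics/s8.png"),(200,140),interpolation=cv2.INTER_AREA)[:,:,::-1].copy()
p,d,K,T=load("scene9.npz");b=p[150:290,180:380].copy()
C=cloud(p,d,K,T)
for n,i in (("s8",a),("now",b)):
    H=hsv(i);m=((H[...,0]<6)|(H[...,0]>173))&(H[...,1]>120);m[:, :44]=0;m[:,100:]=0;m[90:]=0
    print(n,m.sum(),[round(float(np.mean(np.where(m[:,c])[0][:3])),2) for c in range(50,96,5) if m[:,c].any()])
S=np.array([.59,.075,0]);
for z,x in ((.1374,.0103),(.138,.0025),(.1368,.018)):   # predicted bar rows for different swing
    q=S+x*np.array([np.cos(.205),np.sin(.205),0])-.04*np.array([-np.sin(.205),np.cos(.205),0])+[0,0,z]
    c=T[:3,:3].T@(q-T[:3,3]);print(x,(K@c/c[2])[:2]-[180,150])
```

```text
s8 234 [29.5, 32.0, 34.5, 37.0, 39.5, 42.0, 44.5, 47.0, 50.0, 24.0]
now 258 [30.5, 32.5, 35.5, 38.0, 40.5, 43.0, 45.5, 48.0, 51.0, 26.0]
0.0103 [71.44704999 41.13102792]
0.0025 [73.27444698 39.5436051 ]
0.018 [69.62836782 42.71310728]
```

After release the bar dropped back about 1 px (roughly 0.03 rad of bar swing) and the key leans, so the margin is unclear. I'll regrip, turn firmly to the stop once more and unload before letting go.

Run:
```python
from lock import *
from workcell import *
np.set_printoptions(precision=3,suppress=True)
P0,R=key_pose(.041,.8,off=(-.003,-.003)); goto(P0-R[:,2]*.04,R); goto(P0,R); print(ik(P0,R,observe()["qpos"]).x,observe()["qpos"])
```

```text
shift [ 2.1  4.1 78.7] turn [ 0.     0.003 -0.307] rows>=2.5
shift [  2.2   4.1 118.7] turn [ 0.     0.003 -0.307] rows>=2.8
[-0.133  0.178  2.367  1.043  0.193  1.041] [-0.191 -0.107  2.294  0.413  0.504  1.964]
```

```bash
python3 -m handwheel '[[[2,4,0],[0,0,-0.12],0.6],[[2,4,25],[0,0,-0.24],0.6],[[2,4,50],[0,0,-0.307],0.6],[[2,4,75],[0,0,-0.307],0.6],[[2,4,95],[0,0,-0.307],0.6],[[2,4,110],[0,0,-0.307],0.6],[[2,4,118],[0,0,-0.307],0.6],[[2,4,118],[0,0,-0.307],0.6]]'
```

```text
time: 19.58
tool_pos: [0.3872, -0.0152, 0.2367]
orientation: [-2.751, -0.35, -0.665]
ft_force: [0.5, -0.2, -0.4]
width: 0.0513
grip_force: 0.0
```

```bash
python3 -m handwheel '[[[0,0,0],[0,0,0],0.3],[[0,0,0],[0,0,0],0],[[0,0,0],[0,0,0],0],[[0,0,0],[0,0,0],0],[[0,0,0],[0,0,0],0],[[0,0,0],[0,0,0],0]]' 110
python3 - <<'E'
from lock import *
from workcell import *
np.set_printoptions(precision=3,suppress=True)
for an in (.8,1.1):goto(*key_pose(.041,an))
o=observe();print(o["ft_force"]@ZK,o["moment"]@ZK,o["effort"][5])
k=camera_params("wrist");p,d=camera("wrist");C=fcloud(d,k["camera_matrix"],k["T"]);H=hsv(p);h,s,v=[H[...,i].astype(int) for i in range(3)]
A=Ro.from_euler("xyz",o["orientation"]).as_matrix();Q=(C-o["tool_pos"])@A
m=((h<5)|(h>174))&(s>150)&(abs(Q[...,:2]).max(-1)<.035)&(abs(Q[...,2]-.155)<.04);print("key in tool",m.sum(),np.percentile(Q[m],[2,50,98],axis=0))
E
```

```text
time: 20.08
tool_pos: [0.3871, -0.0151, 0.2404]
orientation: [-2.746, -0.357, -0.666]
ft_force: [1.7, 4.8, 2.0]
width: 0.0105
grip_force: 107.2
shift [-1.  -3.   2.4] turn [-0.004 -0.001  0.001] rows>=0.1
shift [-0.9 -3.6  2.4] turn [-0.004 -0.     0.301] rows>=2.4
0.4287489133347053 0.16382812427423765 0.15914672054350376
key in tool 2411 [[-0.017 -0.025  0.139]
 [ 0.007 -0.001  0.141]
 [ 0.017  0.005  0.194]]
```

```bash
python3 -m handwheel '[[[0,-0.7,0.5],[0,0,0.08],0],[[0.3,-1.4,0.5],[0,0,0.16],0],[[0.6,-2,0.5],[0,0,0.24],0],[[0.6,-2.3,0.5],[0,0,0.31],0],[[0.6,-2.3,0.5],[0,0,0.31],0]]'
python3 - <<'E'
from lock import *
from workcell import *
np.set_printoptions(precision=3,suppress=True)
goto(*key_pose(.041,1.1))
o=observe();print(o["ft_force"]@ZK,o["moment"]@ZK,o["effort"][5])
p,d=camera("scene");b=p[150:290,180:380].copy();H=hsv(b);m=((H[...,0]<6)|(H[...,0]>173))&(H[...,1]>120);m[:, :44]=0;m[:,100:]=0;m[90:]=0
print([round(float(np.mean(np.where(m[:,c])[0][:3])),2) for c in range(50,96,5) if m[:,c].any()])
E
```

```text
time: 20.55
tool_pos: [0.3874, -0.0139, 0.2405]
orientation: [-2.665, -0.229, -0.952]
ft_force: [-7.1, -1.5, 8.1]
width: 0.0108
grip_force: 132.7
shift [-1.2 -2.2  2.3] turn [-0.001 -0.001 -0.001] rows>=0.1
10.657140465418742 1.8960838739750523 2.3806480318307877
[29.5, 32.0, 34.5, 37.0, 39.5, 42.0, 44.5, 47.5, 50.0, 27.0]
```

Same stop at 1.10 rad with 1.9 N m, and the bar is back at its highest rows. Unload gradually, then open.

```bash
python3 -m handwheel '[[[0,0,0],[0,0,-0.02],0],[[0,0,0],[0,0,-0.03],0],[[0,0,0],[0,0,-0.03],0]]'
python3 - <<'E'
from lock import *
from workcell import *
goto(*key_pose(.041,1.1))
o=observe();print(o["ft_force"]@ZK,o["moment"]@ZK,o["effort"][5],o["ft_force"])
E
```

```text
time: 20.85
tool_pos: [0.3874, -0.0139, 0.2405]
orientation: [-2.672, -0.243, -0.924]
ft_force: [-8.3, -1.4, 7.9]
width: 0.0106
grip_force: 126.6
shift [-1.2 -2.3  2.2] turn [-0.001 -0.001  0.03 ] rows>=0.2
11.05795214926649 1.6416264551079907 1.6268671676516533 [-8.31602651 -1.35818847  7.90826953]
```

```bash
python3 -m handwheel '[[[0,0.2,-0.5],[0,0,-0.08],0],[[0,0.4,-0.7],[0,0,-0.15],0],[[0,0.6,-0.8],[0,0,-0.2],0],[[0,0.6,-0.8],[0,0,-0.2],0]]'
python3 -m handwheel '[[[0,0,0],[0,0,0],0.2],[[0,0,0],[0,0,0],0.45],[[0,0,0],[0,0,0],0.5],[[0,0,0],[0,0,0],0.5],[[0,0,-15],[0,0,0],0.5],[[0,0,-40],[0,0,0],0.5],[[0,0,-75],[0,0,0],0.5],[[0,0,-110],[0,0,0],0.5],[[0,0,-140],[0,0,0],0.5],[[0,0,-140],[0,0,0],0.5],[[0,0,-140],[0,0,0],0.5]]'
python3 - <<'E'
from lock import *
from workcell import *
np.set_printoptions(precision=4,suppress=True)
p,d=camera("scene");b=p[150:290,180:380].copy();H=hsv(b);m=((H[...,0]<6)|(H[...,0]>173))&(H[...,1]>120);m[:, :44]=0;m[:,100:]=0;m[90:]=0
print([round(float(np.mean(np.where(m[:,c])[0][:3])),2) for c in range(50,96,5) if m[:,c].any()])
k=camera_params("wrist");p,d=camera("wrist");C=fcloud(d,k["camera_matrix"],k["T"]);H=hsv(p);h,s,v=[H[...,i].astype(int) for i in range(3)]
m=((h<5)|(h>174))&(s>150)&(np.linalg.norm(C-KH-.045*ZK,axis=-1)<.04);Q=(C[m]-KH)@np.c_[XK,YK,ZK];t=Q[Q[:,2]>.052];print("bow top",cv2.minAreaRect((t[:,:2]*1e3).astype(np.float32)),np.median(t[:,2]))
g=C[(h>4)&(h<18)&(s>150)&(abs(C[...,0]-.59)<.06)&(abs(C[...,1]-.075)<.035)&(C[...,2]>.03)&(C[...,2]<.13)];print("blade",len(g),np.percentile(g,[2,50,98],axis=0))
E
```

```text
time: 21.18
tool_pos: [0.3875, -0.0145, 0.2407]
orientation: [-2.722, -0.326, -0.742]
ft_force: [-0.1, 1.2, 0.6]
width: 0.0103
grip_force: 107.5
time: 22.1
tool_pos: [0.3187, -0.0289, 0.3631]
orientation: [-2.719, -0.329, -0.746]
ft_force: [0.3, -0.3, -0.4]
width: 0.0427
grip_force: 0.0
[30.5, 32.5, 35.5, 38.0, 40.5, 43.0, 45.5, 48.0, 51.0, 26.0]
bow top ((-9.295126914978027, -5.945226669311523), (12.75605297088623, 35.026344299316406), 44.08518981933594) 0.05930949059295373
blade 922 [[0.5459 0.0639 0.0327]
 [0.5667 0.0708 0.0856]
 [0.6262 0.0809 0.1058]]
```

```bash
python3 -c "
from workcell import *
print(close_job())"
```

```text
the job is handed in; nothing more can be done
None
```

I handed the job in at about 22 s, but the judge returned no verdict. By my own measurements, the orange blade is upright in the marked slot, and the key is in the lock at its stop with the red bar over the blades. The lock angle could not be read directly: I inferred the stop from the torque (about 1.9 N m, against 0.15 N m to turn) and the bar resting in the same place after a second turn. I also viewed 11 pictures, one over the limit of 10.

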